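Load the slide scanner through its push-push tray

ROBOT

A 7-joint arm with a two-finger parallel gripper is mounted at the origin on the work surface. World frame = base frame: x ahead of the robot, y to its left, z up, the work surface at z = 0. Lengths are in mm, angles in rad, forces in N, time in s.
With the tool pointing down it reaches from about 425 to 950 mm from the base axis. Payload 16.7 kg.
Tool frame: the origin (TCP) lies on the centre line of the jaws, within the pads' length; the fingertips stand 19 mm ahead of it and the grasp point (between the pads) is the TCP; z points along the fingers, y is the line along which they close (so a half turn about z gives the same grasp; the last joint's range is limited). The gripper opens to 94 mm and grips with 3 to 60 N. Pads are 16 mm wide; open, the fingers measure 119 mm over their backs; the gripper's body (75 mm by 177 mm) begins 78 mm behind the grasp point.
Start: joints at [1.107, 0.426, 0.074, 1.606, -0.034, 1.111, -0.067], TCP at [208.966, -641.801, 224.467] pointing down, gripper open.
Joint ranges: [-2.85, 2.85], [-0.5, 2.14], [-1.23, 1.37], [0.21, 2.46], [-1.02, 4.16], [0.16, 2.05], [-2.73, 2.73]. Speed limits (rad/s): [1.89, 1.89, 2.39, 2.39, 3.01, 3.01, 3.01].

INTERFACE

Orientations are given as a unit quaternion [w, x, y, z].
In Python, from station import * gives the robot as it stands. The module is installed in compiled form; this text tells all that it offers.
- The arm moves only by the tool jog_arm, never from a script. Its argument "motion" is one flat list of numbers, 7 for each row, row after row: the shift along the tool's x, y, z in mm, then the turn, a rotation vector about the tool's x, y, z in degrees, then the opening, from 0 (shut) to 1 (fully open). In form: [dx, dy, dz, ax, ay, az, jaw, dx, dy, dz, ax, ay, az, jaw, ...]. A call has 1 to 20 rows; each row shifts and turns the commanded pose from where the row before left it, along the tool's axes as they then stand; what a row does not reach is not made up. A row lasts 1/12 s, in which the tool goes at most 41.7 mm and 7.16 degrees, less where a joint would pass 70% of its speed; a pose out of reach is approached as far as the arm can. A call is refused whole if a number of a shift passes 41.7 or a number of a turn 7.16, either way. A call with a gripper value outside its range is refused whole. The fingers move at their own pace and stop on an object; "newtons" is the grip in N (left out, the last holds). Time passes only in rows, so rows that do not move let the fingers close. It gives the time, the measured TCP pose, the force, the opening and the grip force at its end, in the units of the state.
- state(): the state, without advancing time (a new reading comes with each control period).
- camera(name): name is "side" or "top"; returns (picture, depth): 480x640x3 uint8, blue, green, red; 480x640 float32, mm along the optical axis (not along the pixel's ray), 0 where there is no reading.
- get_calibration(name): a dict with "fovy" (degrees; the focal length in pixels is half the picture's height over the tangent of half this angle, whatever the lens; pixels are square), "cx", "cy" (the principal point, pixels), "R" (3x3) and "t" (3): a world point X has camera coordinates R X + t. Camera axes: x right, y down, z forward; pixel columns grow to the right and rows downward; lengths in mm; the calibration is good to about 2 mm. A picture is of the moment at which its call begins. get_calibration takes no time and is no camera call.
- finish_job(): hands the job in; it is judged then, once.
Trained networks look in the newest picture that a camera, given by its name, has taken for a name from the list of things; names that differ only in an ending like _2 or _b are one class to them, and where a whole thing is asked for, a point or a joint stands for the part that bears it (a point fixed in the world has none). Each returns a list of dicts, best first, with "score" (0 to 1); they miss things now and then, are a little off and sometimes report something else, mostly with a low value. They report only what shows in the picture. A call takes as long as a camera call. They do not tell look-alikes from the thing itself.
- recognise(thing, camera): "location" ([x, y, z] in mm, in world coordinates, good to about 4 mm: the middle of the surface that is visible of it).
- cut_out(thing, camera): "region" (480x640 bool, what is visible of it).
The state is a dict: "time": time; "joint_positions": joint angles; "joint_velocities": joint speeds; "joint_torque": joint torques, N m; "tool_pos": TCP position; "ee_rot": TCP orientation; "force": force on the tool from outside, world axes, zero at the start; "ft_torque": the same for the moment, N m; "grip_width": finger opening in mm; "finger_force": force on a finger pad.
Only numpy, scipy, OpenCV 4.12 (cv2) and the standard library are available. Lean on these libraries where they do the work, as an engineer would, in place of code of your own. Each camera call takes 0.05 s, during which the arm holds its last target. There are 200 camera calls.

TASK

Press the slide scanner's tray knob once so that the push-push latch lets the tray spring out, and lift the clear cover off the rack stand by its knob and set it down on the green mat. Then load the tray with the orange control rack, in the orange-marked lane, and every white rack from the stand, each upright in a lane of its own; once all are in, push the tray home until the latch holds it shut, and put the cover back squarely on its stand. Leave the other things on the bench where they are.

Things in the scene. Friction and masses are not known exactly. Their poses are not given: they have to be found in the camera images.
- tray (a joint): travel (m) of the sliding tray towards the scanner's front: 0 latched shut, 0.105 fully out, -0.014 in to the stop. Push-push: pressing the latched tray to -0.011 or below and letting go frees it and a spring drives it out in about 1 s; pushing the open tray in to -0.011 or below and letting go lets it settle at 0, latched. Each press changes the state. It takes about 4 N, up to 12 N on the way in
- scanner: the fixed slide scanner, origin on the table under its centre, front facing its own -x, where the tray comes out: white housing 260 mm deep (x), 224 mm wide (y), 116 mm high; a blue part on its rear 120 mm rises to 182 mm. The white tray front is 196 mm wide, its top 68 mm above the table
- tray_knob (a point): centre of the outer face of the tray's blue round push knob, 46 mm in diameter, 9 mm thick, on a steel stem 24 mm in diameter and 32 mm long in the middle of the white tray front; 42 mm above the table; moves with the tray. Axes are the scanner's: +x is the way to push in. When latched this face is 52 mm in front of the housing
- lane0 (a point): centre of the floor of the tray's lane 0 (orange-marked: orange floor strip and stripe on the front panel; the +y, robot-left side); moves with the tray. Lane 96 mm long (x), 38 mm wide (y), walls 14 mm high, 4 mm thick, floor 16 mm above the table; with the tray out it is clear of the housing, open above. Axes are the scanner's (x along the lane)
- lane1 (a point): centre of the floor of the tray's lane 1 (white racks, next to the orange lane); moves with the tray. Lane 96 mm long (x), 38 mm wide (y), walls 14 mm high, 4 mm thick, floor 16 mm above the table; with the tray out it is clear of the housing, open above. Axes are the scanner's (x along the lane)
- lane2 (a point): centre of the floor of the tray's lane 2 (white racks); moves with the tray. Lane 96 mm long (x), 38 mm wide (y), walls 14 mm high, 4 mm thick, floor 16 mm above the table; with the tray out it is clear of the housing, open above. Axes are the scanner's (x along the lane)
- lane3 (a point): centre of the floor of the tray's lane 3 (white racks, the last at the -y side); moves with the tray. Lane 96 mm long (x), 38 mm wide (y), walls 14 mm high, 4 mm thick, floor 16 mm above the table; with the tray out it is clear of the housing, open above. Axes are the scanner's (x along the lane)
- control_mid (a point): the orange control rack, standing on the table, 76 mm long (own x), 32 mm wide (y), 70 mm tall: body 28 mm high, from its middle an upright handle post 14 mm (x) by 24 mm (y) rises to 70 mm; 0.14 kg. The point is on its axis half-way up, 35 mm above its underside; z up
- rack0_mid (a point): a white slide rack standing on the stand under the cover at the start (one to three of them are there), 76 mm long (own x), 32 mm wide (y), 70 mm tall: body 28 mm high, from its middle an upright handle post 14 mm (x) by 24 mm (y) rises to 70 mm; 0.14 kg. The point is on its axis half-way up, 35 mm above its underside; z up
- rack1_mid (a point): a white slide rack standing on the stand under the cover at the start (one to three of them are there), 76 mm long (own x), 32 mm wide (y), 70 mm tall: body 28 mm high, from its middle an upright handle post 14 mm (x) by 24 mm (y) rises to 70 mm; 0.14 kg. The point is on its axis half-way up, 35 mm above its underside; z up
- rack2_mid (a point): a white slide rack standing on the stand under the cover at the start (one to three of them are there), 76 mm long (own x), 32 mm wide (y), 70 mm tall: body 28 mm high, from its middle an upright handle post 14 mm (x) by 24 mm (y) rises to 70 mm; 0.14 kg. The point is on its axis half-way up, 35 mm above its underside; z up
- cover_mid (a point): the loose clear cover with blue edges, an open-bottomed box 100 mm (x) by 138 mm (y), walls 4 mm, 86 mm high, with a black upright round knob 26 mm in diameter and 44 mm high in the middle of its top, so 130 mm tall in all; 0.3 kg. The point is on its axis half-way up, 65 mm above its lower edge; z is up
- stand_top (a point): the fixed blue rack stand, a slab 124 mm (x) by 160 mm (y), 10 mm thick, the point is the centre of its top face, where the cover's edge rests; a white step 84 by 122 mm and 6 mm high in its middle, on which the racks stand, fits inside the cover with 4 mm play on each side. The cover stands with its x along the stand's x (either way round)
- mat_top (a point): centre of the top of the fixed green mat, 160 mm (x) by 190 mm (y), 3 mm thick, where the cover is set aside
- bottle: amber bottle, 66 mm in diameter, 150 mm tall, bystander, origin under its centre
- beaker: glass beaker, 64 mm in diameter, 80 mm tall, bystander, origin under its centre
- tipbox: yellow pipette-tip box, 70 by 100 by 45 mm, bystander, origin under its centre
- jar: white jar, 60 mm in diameter, 70 mm tall, bystander, origin under its centre
- driver: red-handled screwdriver 140 mm long lying on the table, bystander
There are look-alikes about, which are no part of the job. Of the things that look like the part that bears mat_top, take the one that is farthest to the robot's right at the start.

How it is judged (in metres and radians):
On the way, in this order (a step that is already met when the one before it is completed fails the run):
1. the tray has sprung out and the cover is set down upright on the green mat and let go (value of joint tray above 0.095 m and x of cover_mid in the frame of mat_top between -0.045 and 0.045 m and y of cover_mid in the frame of mat_top between -0.045 and 0.045 m and z of cover_mid in the frame of mat_top between 0.058 and 0.071 m and angle between cover_mid's own z axis and vertical below 0.06 rad and contact force between the fingers and anything else below 0.1 N), for 0.2 s.
2. with the tray out, the control rack is in the orange-marked lane and every white rack is upright in another lane (value of joint tray above 0.095 m and x of control_mid in the frame of lane0 between -0.014 and 0.014 m and y of control_mid in the frame of lane0 between -0.009 and 0.009 m and z of control_mid in the frame of lane0 between 0.028 and 0.041 m and angle between control_mid's own z axis and vertical below 0.12 rad and ((x of rack0_mid in the frame of lane1 between -0.014 and 0.014 m and y of rack0_mid in the frame of lane1 between -0.009 and 0.009 m and z of rack0_mid in the frame of lane1 between 0.028 and 0.041 m and angle between rack0_mid's own z axis and vertical below 0.12 rad) or (x of rack0_mid in the frame of lane2 between -0.014 and 0.014 m and y of rack0_mid in the frame of lane2 between -0.009 and 0.009 m and z of rack0_mid in the frame of lane2 between 0.028 and 0.041 m and angle between rack0_mid's own z axis and vertical below 0.12 rad) or (x of rack0_mid in the frame of lane3 between -0.014 and 0.014 m and y of rack0_mid in the frame of lane3 between -0.009 and 0.009 m and z of rack0_mid in the frame of lane3 between 0.028 and 0.041 m and angle between rack0_mid's own z axis and vertical below 0.12 rad)) and ((x of rack1_mid in the frame of lane1 between -0.014 and 0.014 m and y of rack1_mid in the frame of lane1 between -0.009 and 0.009 m and z of rack1_mid in the frame of lane1 between 0.028 and 0.041 m and angle between rack1_mid's own z axis and vertical below 0.12 rad) or (x of rack1_mid in the frame of lane2 between -0.014 and 0.014 m and y of rack1_mid in the frame of lane2 between -0.009 and 0.009 m and z of rack1_mid in the frame of lane2 between 0.028 and 0.041 m and angle between rack1_mid's own z axis and vertical below 0.12 rad) or (x of rack1_mid in the frame of lane3 between -0.014 and 0.014 m and y of rack1_mid in the frame of lane3 between -0.009 and 0.009 m and z of rack1_mid in the frame of lane3 between 0.028 and 0.041 m and angle between rack1_mid's own z axis and vertical below 0.12 rad)) and ((x of rack2_mid in the frame of lane1 between -0.014 and 0.014 m and y of rack2_mid in the frame of lane1 between -0.009 and 0.009 m and z of rack2_mid in the frame of lane1 between 0.028 and 0.041 m and angle between rack2_mid's own z axis and vertical below 0.12 rad) or (x of rack2_mid in the frame of lane2 between -0.014 and 0.014 m and y of rack2_mid in the frame of lane2 between -0.009 and 0.009 m and z of rack2_mid in the frame of lane2 between 0.028 and 0.041 m and angle between rack2_mid's own z axis and vertical below 0.12 rad) or (x of rack2_mid in the frame of lane3 between -0.014 and 0.014 m and y of rack2_mid in the frame of lane3 between -0.009 and 0.009 m and z of rack2_mid in the frame of lane3 between 0.028 and 0.041 m and angle between rack2_mid's own z axis and vertical below 0.12 rad))), for 0.2 s.
3. the tray is latched shut and let go (value of joint tray between -0.006 and 0.006 m and velocity of joint tray between -0.01 and 0.01 m/s and contact force between the fingers and anything else below 0.1 N), for 0.5 s.
At the end, for the whole second after the job is handed in: the tray latched shut (joint within 6 mm of 0, at rest), the control rack upright in lane 0 and each white rack upright in one of lanes 1 to 3 (within 14 mm along, 9 mm across, on the floor), the cover down on the stand: centred within 9 mm, square within 0.12 rad, level (value of joint tray between -0.006 and 0.006 m and velocity of joint tray between -0.01 and 0.01 m/s and x of control_mid in the frame of lane0 between -0.014 and 0.014 m and y of control_mid in the frame of lane0 between -0.009 and 0.009 m and z of control_mid in the frame of lane0 between 0.028 and 0.041 m and angle between control_mid's own z axis and vertical below 0.12 rad and ((x of rack0_mid in the frame of lane1 between -0.014 and 0.014 m and y of rack0_mid in the frame of lane1 between -0.009 and 0.009 m and z of rack0_mid in the frame of lane1 between 0.028 and 0.041 m and angle between rack0_mid's own z axis and vertical below 0.12 rad) or (x of rack0_mid in the frame of lane2 between -0.014 and 0.014 m and y of rack0_mid in the frame of lane2 between -0.009 and 0.009 m and z of rack0_mid in the frame of lane2 between 0.028 and 0.041 m and angle between rack0_mid's own z axis and vertical below 0.12 rad) or (x of rack0_mid in the frame of lane3 between -0.014 and 0.014 m and y of rack0_mid in the frame of lane3 between -0.009 and 0.009 m and z of rack0_mid in the frame of lane3 between 0.028 and 0.041 m and angle between rack0_mid's own z axis and vertical below 0.12 rad)) and ((x of rack1_mid in the frame of lane1 between -0.014 and 0.014 m and y of rack1_mid in the frame of lane1 between -0.009 and 0.009 m and z of rack1_mid in the frame of lane1 between 0.028 and 0.041 m and angle between rack1_mid's own z axis and vertical below 0.12 rad) or (x of rack1_mid in the frame of lane2 between -0.014 and 0.014 m and y of rack1_mid in the frame of lane2 between -0.009 and 0.009 m and z of rack1_mid in the frame of lane2 between 0.028 and 0.041 m and angle between rack1_mid's own z axis and vertical below 0.12 rad) or (x of rack1_mid in the frame of lane3 between -0.014 and 0.014 m and y of rack1_mid in the frame of lane3 between -0.009 and 0.009 m and z of rack1_mid in the frame of lane3 between 0.028 and 0.041 m and angle between rack1_mid's own z axis and vertical below 0.12 rad)) and ((x of rack2_mid in the frame of lane1 between -0.014 and 0.014 m and y of rack2_mid in the frame of lane1 between -0.009 and 0.009 m and z of rack2_mid in the frame of lane1 between 0.028 and 0.041 m and angle between rack2_mid's own z axis and vertical below 0.12 rad) or (x of rack2_mid in the frame of lane2 between -0.014 and 0.014 m and y of rack2_mid in the frame of lane2 between -0.009 and 0.009 m and z of rack2_mid in the frame of lane2 between 0.028 and 0.041 m and angle between rack2_mid's own z axis and vertical below 0.12 rad) or (x of rack2_mid in the frame of lane3 between -0.014 and 0.014 m and y of rack2_mid in the frame of lane3 between -0.009 and 0.009 m and z of rack2_mid in the frame of lane3 between 0.028 and 0.041 m and angle between rack2_mid's own z axis and vertical below 0.12 rad)) and horizontal distance between cover_mid and stand_top below 0.009 m and z of cover_mid in the frame of stand_top between 0.061 and 0.069 m and angle between cover_mid's own z axis and vertical below 0.04 rad and angle between the x axis of cover_mid and the x axis of stand_top, either way round below 0.12 rad); the robot touches nothing.
It fails at once if the bottle is pushed more than 3 cm or knocked over (distance of bottle from where it was at the start of the episode above 0.03 m or angle between bottle's own z axis and vertical above 0.7 rad).
It fails at once if the beaker is pushed more than 3 cm or knocked over (distance of beaker from where it was at the start of the episode above 0.03 m or angle between beaker's own z axis and vertical above 0.7 rad).
It fails at once if the tipbox is pushed more than 3 cm or knocked over (distance of tipbox from where it was at the start of the episode above 0.03 m or angle between tipbox's own z axis and vertical above 0.7 rad).
It fails at once if the jar is pushed more than 3 cm or knocked over (distance of jar from where it was at the start of the episode above 0.03 m or angle between jar's own z axis and vertical above 0.7 rad).
It fails at once if the driver is pushed more than 3 cm or knocked over (distance of driver from where it was at the start of the episode above 0.03 m).
Of rack0, rack1, rack2 only 1 to 3 are there at a start; the rules pass over those that are not, and their reading is None.
At some moment in a run one of control may be knocked a few centimetres aside while the robot is not near it.
Once in a run the grip may slacken for a moment while it holds something.
It also fails if it takes over 210 s, if anything falls off the work surface, if the arm or the gripper's body presses on something with over 40 N, if the wrist force passes 120 N, or if a joint passes its speed limit or range.

## Working session

There is one attempt and no reset: what is moved stays moved. The work goes in short steps, Python scripts to look and compute and a tool call to move; the robot and the scene stay as the last step left them, time stands still between calls to the robot, and variables do not carry over. Pictures are saved under pics/ and viewed, at most 18 in all, crops included, and the job is handed in when it is done.

Besides the shell and the picture viewer there is one more tool, called after ">>>" as name(argument=value, ...) on one line, values as JSON. jog_arm: Moves the arm, as the interface text tells. Its arguments: {"type":"object","properties":{"motion":{"type":"array","items":{"type":"number"}},"newtons":{"type":"number"}},"required":["motion"]}

```bash
mkdir -p pics
cat > h.py <<'E'
from station import *
import numpy as np, cv2
from scipy.spatial.transform import Rotation as Ro
def cal(n):
    c=get_calibration(n); f=240/np.tan(np.radians(c["fovy"])/2)
    return c,f,np.array(c["R"]),np.array(c["t"])
def unproj(n,u,v,d):
    c,f,R,t=cal(n); d=np.asarray(d,float)
    p=np.stack([(u-c["cx"])/f*d,(v-c["cy"])/f*d,d],-1)
    return (p-t)@R
def proj(n,X):
    c,f,R,t=cal(n); p=np.asarray(X,float)@R.T+t
    return np.stack([p[...,0]/p[...,2]*f+c["cx"],p[...,1]/p[...,2]*f+c["cy"]],-1)
def cloud(n,D):
    v,u=np.mgrid[:480,:640]; return unproj(n,u,v,D)
def pose():
    s=state(); q=s["ee_rot"]; R=Ro.from_quat([q[1],q[2],q[3],q[0]])
    return np.array(s["tool_pos"]),R,s
def togo(X,yaw=None):
    """shift in tool axes to world X; yaw of tool x wanted (deg), down"""
    p,R,s=pose(); print("tool",R.inv().apply(np.array(X)-p).round(1))
E
python3 - <<'E'
from h import *
p,R,s=pose(); print(p,R.as_matrix().round(3),s["force"],s["grip_width"],s["time"])
for n in("side","top"):
    I,D=camera(n); cv2.imwrite(f"pics/{n}0.png",I); np.save(f"{n}0.npy",D); cv2.imwrite(f"{n}0.png",I)
    c,f,Rc,t=cal(n); print(n,f,(-Rc.T@t).round(0),Rc[2].round(2))
    for th in "scanner tray_knob control_mid rack0_mid cover_mid stand_top mat_top bottle beaker tipbox jar driver tray".split():
        try: print(th,[(np.round(r["location"]).tolist(),round(r["score"],2)) for r in recognise(th,n)])
        except Exception as e: print(th,e)
E
```

```text
[ 208.85872562 -641.41784037  223.75055447] [[ 0.951  0.31  -0.   ]
 [ 0.31  -0.951  0.001]
 [-0.    -0.001 -1.   ]] [-0.51585554 -0.2537134  -0.01098968] 93.99356572408284 0.0
side 554.6706839461814 [ 157. 1226.  946.] [ 0.19 -0.8  -0.57]
scanner [([721.0, 221.0, 116.0], 0.62), ([588.0, 183.0, 30.0], 0.39)]
tray_knob [([590.0, 182.0, 29.0], 0.58)]
control_mid [([628.0, -182.0, 29.0], 0.72), ([456.0, -116.0, -2.0], 0.43), ([646.0, -388.0, 90.0], 0.4)]
rack0_mid []
cover_mid [([446.0, -301.0, 95.0], 0.57)]
stand_top [([441.0, -304.0, 93.0], 0.74), ([443.0, -293.0, 12.0], 0.55)]
mat_top [([186.0, 320.0, 3.0], 0.88), ([460.0, -113.0, 1.0], 0.56), ([589.0, 184.0, 32.0], 0.37)]
bottle [([643.0, -388.0, 94.0], 0.92)]
beaker [([656.0, -319.0, 54.0], 0.65)]
tipbox [([275.0, -229.0, 45.0], 0.91)]
jar [([377.0, 421.0, 47.0], 0.57)]
driver [([351.0, -23.0, 18.0], 0.71)]
tray [([587.0, 181.0, 29.0], 0.9)]
top 449.64928848964774 [ 368.    2. 1245.] [ 0.07  0.01 -1.  ]
scanner [([720.0, 156.0, 121.0], 0.69)]
tray_knob [([587.0, 176.0, 38.0], 0.56)]
control_mid [([620.0, -195.0, 28.0], 0.7)]
rack0_mid []
cover_mid [([451.0, -352.0, 98.0], 0.94)]
stand_top [([431.0, -314.0, 15.0], 0.84)]
mat_top [([181.0, 314.0, -0.0], 0.89), ([455.0, -127.0, 9.0], 0.61), ([665.0, -344.0, 49.0], 0.56)]
bottle [([644.0, -394.0, 102.0], 0.68), ([586.0, 175.0, 39.0], 0.23)]
beaker [([661.0, -346.0, 48.0], 0.63)]
tipbox [([272.0, -265.0, 44.0], 0.78), ([588.0, 178.0, 41.0], 0.67)]
jar []
driver [([352.0, -37.0, 23.0], 0.75), ([388.0, 391.0, 67.0], 0.18)]
tray [([590.0, 178.0, 39.0], 0.93)]
```

View pics/top0.png

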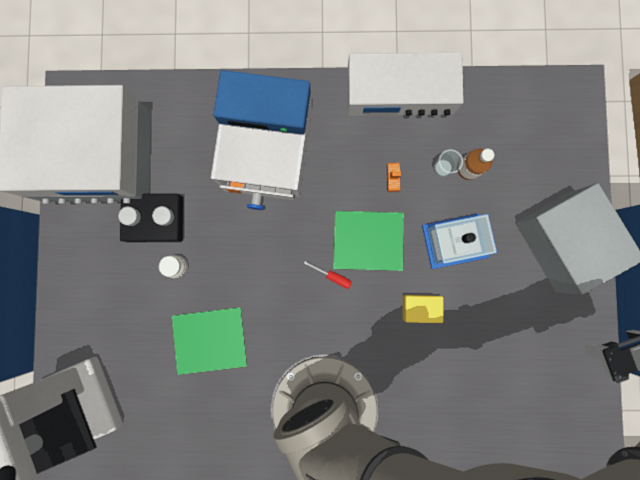

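View pics/side0.png

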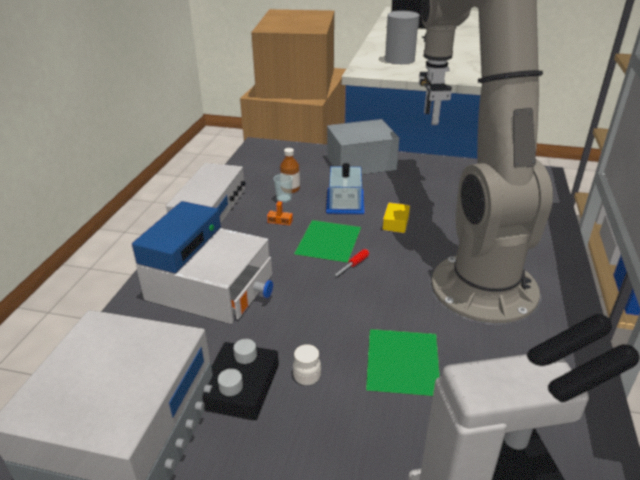

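The top view shows the tray knob at px (257,201), orange rack (394,176), target (right-hand) mat (368,240), stand and cover (460,240), driver (330,275). The side view matches; the second mat near (210,340) is the look-alike.

```bash
cat >> h.py <<'E'
def rect(P):
    (c,(w,h),a)=cv2.minAreaRect(P[:,:2].astype(np.float32)); return np.round(c,1),round(w,1),round(h,1),round(a,1)
def seg(n,I,D,hs,box,z):
    """points of colour range hs=((lo),(hi)) within world box x0,x1,y0,y1 and z range"""
    H=cv2.cvtColor(I,cv2.COLOR_BGR2HSV); m=cv2.inRange(H,np.array(hs[0]),np.array(hs[1]))>0
    P=cloud(n,D); m&=(D>0)&(P[...,0]>box[0])&(P[...,0]<box[1])&(P[...,1]>box[2])&(P[...,1]<box[3])&(P[...,2]>z[0])&(P[...,2]<z[1])
    m=cv2.morphologyEx(m.astype(np.uint8),cv2.MORPH_OPEN,np.ones((2,2)))>0
    return P[m]
BLUE=((100,90,40),(125,255,255));ORG=((5,120,80),(18,255,255));WHT=((0,0,120),(180,60,255));BLK=((0,0,0),(180,255,60));GRN=((50,100,50),(80,255,255));ANY=((0,0,0),(180,255,255))
E
python3 - <<'E'
from h import *
for n in("top","side"):
    I=cv2.imread(n+"0.png");D=np.load(n+"0.npy")
    for nm,hs,b,z in [("stand",BLUE,(350,540,-430,-220),(4,20)),("covtop",ANY,(350,540,-430,-220),(85,112)),("cknob",ANY,(350,540,-430,-220),(120,160)),
      ("mat",GRN,(350,560,-250,20),(-8,12)),("ctlbody",ORG,(560,680,-260,-130),(18,38)),("ctltop",ORG,(560,680,-260,-130),(60,80)),("ctl",ORG,(560,680,-260,-130),(5,80)),
      ("scan",WHT,(560,900,50,330),(108,124)),("blue",BLUE,(560,1000,50,330),(174,190)),("knob",BLUE,(520,650,100,250),(10,75)),("front",WHT,(560,680,50,330),(62,75))]:
        P=seg(n,I,D,hs,b,z)
        if len(P)>3: print(n,nm,len(P),rect(P),P.mean(0).round(1),np.percentile(P[:,2],[2,50,98]).round(1))
E
```

```text
top stand 441 (array([ 449.8, -367.5]), 123.6, 164.5, 11.2) [ 439.5 -327.5   17.5] [-4.2  9.4 95.7]
top covtop 2026 (array([ 418.3, -236.4]), 108.8, 487.0, 12.8) [ 449.6 -361.8   98.5] [  8.2  94.5 101.3]
top cknob 104 (array([ 450.1, -372.2]), 42.3, 21.3, 89.9) [ 449.8 -365.2  131. ] [ 93.1 137.  141.5]
top mat 3942 (array([ 449.2, -112.5]), 223.0, 170.4, 88.1) [ 452.8 -127.8    4.7] [-3.6  1.6  6.9]
top ctlbody 262 (array([ 508.3, -124. ]), 64.0, 371.7, 57.9) [ 623.6 -194.8   31.2] [-4.3 26.5 68.2]
top ctltop 51 (array([ 631.2, -204.2]), 16.7, 41.5, 25.3) [ 627.8 -197.5   59. ] [-2.9 66.6 73.8]
top ctl 362 (array([ 508.4, -123.9]), 64.8, 371.6, 58.1) [ 623.7 -194.6   34.2] [-4.1 27.  71.9]
top scan 4778 (array([601.9,  94.2]), 444.1, 236.6, 49.6) [659.9 162.8 117.5] [ 95.7 114.7 119.4]
top blue 4078 (array([613. , 137.5]), 515.3, 220.1, 5.8) [785.6 151.5 184.2] [174.7 180.8 185. ]
top knob 68 (array([466.3,  92.5]), 266.3, 27.6, 48.6) [540.2 176.7  63.4] [-3.6 55.7 67.6]
top front 163 (array([583.7, 176.6]), 194.1, 12.5, 84.6) [582.6 176.9  62.5] [46.6 64.8 70.6]
side stand 261 (ar
[... 387 characters left out ...]
e ctlbody 161 (array([415.8, 502.7]), 75.8, 1534.6, 16.9) [ 621.2 -176.4   29.6] [10.  24.9 32.6]
side ctltop 29 (array([413.3, 463.1]), 16.2, 1609.6, 18.0) [595.5 -96.7 120.2] [-6.000e-01  6.390e+01  9.459e+02]
side ctl 313 (array([427. , 467.1]), 76.7, 1609.3, 16.9) [ 616.6 -163.5   38.8] [-1.4 23.5 71.3]
side scan 3235 (array([550.5, 627.5]), 330.9, 1394.0, 20.0) [665.9 187.8 116.2] [ 71.8 115.  119. ]
side blue 2226 (array([541.6, 665.1]), 210.0, 1344.1, 25.6) [782.3 170.2 181.4] [171.3 181.  184.6]
side knob 129 (array([369.6, 669.3]), 24.7, 1191.8, 19.7) [538.7 197.6  50.4] [-3.7 40.2 64.5]
side front 277 (array([446.1, 672.2]), 167.0, 1238.4, 19.9) [603.9 209.5  66.3] [52.9 63.7 72.7]
```

```bash
python3 - <<'E'
s=open('h.py').read()
s=s.replace("    m=cv2.morphologyEx(m.astype(np.uint8),cv2.MORPH_OPEN,np.ones((2,2)))>0\n","    k,L,st,_=cv2.connectedComponentsWithStats(m.astype(np.uint8)); m=(L==1+np.argmax(st[1:,4])) if k>1 else m\n    m&=cv2.filter2D(m.astype(np.float32),-1,np.ones((3,3)))>=4\n")
open('h.py','w').write(s)
E
cat > meas.py <<'E'
from h import *
import sys
def run(items,src):
  for n in("top","side"):
    I,D=src[n]
    for nm,hs,b,z in items:
        P=seg(n,I,D,hs,b,z)
        if len(P)>3: print(n,nm,len(P),rect(P),P.mean(0).round(1),np.percentile(P[:,2],[2,50,98]).round(1))
E
python3 - <<'E'
from meas import *
run([("stand",BLUE,(350,540,-430,-220),(4,20)),("covtop",ANY,(350,540,-430,-220),(85,112)),("cknob",ANY,(350,540,-430,-220),(120,160)),
      ("mat",GRN,(350,560,-250,20),(-8,12)),("ctlbody",ORG,(560,680,-260,-130),(18,38)),("ctltop",ORG,(560,680,-260,-130),(60,80)),("ctl",ORG,(560,680,-260,-130),(5,80)),
      ("scan",WHT,(560,900,50,330),(108,124)),("blue",BLUE,(560,1000,50,330),(174,190)),("knob",BLUE,(520,650,100,250),(10,75)),("front",WHT,(560,680,50,330),(62,75))],
 {n:(cv2.imread(n+"0.png"),np.load(n+"0.npy")) for n in("top","side")})
E
```

```text
top stand 461 (array([ 452.5, -362.7]), 123.2, 159.8, 11.0) [ 443.8 -327.1    9.3] [ 4.6  8.9 17.2]
top covtop 2029 (array([ 452.5, -364.1]), 102.0, 142.1, 11.1) [ 452.4 -360.5   94.5] [89.8 94.5 99.2]
top cknob 105 (array([ 451.8, -362.4]), 24.4, 24.5, 51.7) [ 451.8 -361.2  135.9] [121.8 137.5 141.5]
top mat 3946 (array([ 456.7, -125.9]), 191.3, 161.1, 87.9) [ 455.9 -125.3    1.6] [-3.4  1.6  6.7]
top ctlbody 264 (array([ 629.3, -193.6]), 32.7, 75.9, 89.6) [ 627.5 -192.8   26.6] [21.  26.5 34.5]
top ctltop 52 (array([ 628.6, -194.1]), 14.0, 21.6, 1.6) [ 628.4 -193.5   68. ] [62.4 67.6 73.8]
top ctl 362 (array([ 629.2, -194.1]), 76.1, 32.7, 0.5) [ 626.9 -192.1   32.5] [10.7 27.1 71.3]
top scan 4783 (array([664. , 166.3]), 224.4, 144.1, 82.0) [663.4 165.7 114.8] [110.4 114.8 119.4]
top blue 4087 (array([791. , 151.7]), 217.9, 119.7, 82.0) [789.4 154.3 180.7] [176.2 180.8 184.9]
top knob 69 (array([545.1, 182.4]), 42.8, 9.1, 80.9) [544.1 180.9  56.6] [39.  59.  65.2]
top front 169 (array([584.5, 177.3]), 193.9, 6.7, 82.1) [584.3 178.   66.6] [62.5 66.5 71.1]
side stand 276 (array([ 450
[... 357 characters left out ...]
2. ] [-2.7  2.1  6.5]
side ctlbody 168 (array([ 629.1, -192.7]), 46.0, 76.0, 90.0) [ 627.6 -186.8   26. ] [19.3 26.2 34.6]
side ctltop 31 (array([ 628.8, -190.6]), 15.5, 26.7, 15.2) [ 628.2 -187.6   67. ] [61.1 67.1 73.8]
side ctl 322 (array([ 628.3, -192.7]), 46.0, 77.6, 90.0) [ 626.5 -184.5   28.7] [ 6.  25.9 69.4]
side scan 3248 (array([722.1, 162.1]), 230.6, 261.8, 81.8) [671. 183. 115.] [109.9 115.1 119. ]
side blue 2240 (array([789.7, 155. ]), 223.0, 118.7, 81.5) [787.3 166.  180.9] [175.1 181.1 184.6]
side knob 131 (array([545.1, 186.7]), 44.3, 11.6, 80.1) [544.1 189.9  46.2] [24.2 46.1 65. ]
side front 152 (array([585.5, 179.4]), 192.4, 9.6, 81.4) [585.1 184.   66.2] [62.1 66.5 70. ]
```

```bash
cat >> h.py <<'E'
def plan(wps,yaw=None,step=34):
    """print turn about tool z (deg) to the yaw wanted, tilt, and tool-axis shifts from pose to each waypoint"""
    p,R,s=pose(); M=R.as_matrix(); y0=np.degrees(np.arctan2(M[1,0],M[0,0]))
    if yaw is not None: print("turn z %.1f"%(((y0-yaw+180)%360)-180))
    else: yaw=y0
    c,sn=np.cos(np.radians(yaw)),np.sin(np.radians(yaw)); T=np.array([[c,sn,0],[sn,-c,0],[0,0,-1]])
    print("pos",p.round(1),"yaw %.1f"%y0,"z-axis",M[:,2].round(3),"F",np.round(s["force"],1),"w",round(s["grip_width"],1),"t",round(s["time"],1))
    for w in wps:
        d=T.T@(np.array(w,float)-p); k=int(np.ceil(np.linalg.norm(d)/step)); print(w,"tot",d.round(1),k,"x",(d/max(k,1)).round(2)); p=np.array(w,float)
E
python3 -c "
from h import *
plan([(470,-100,225),(505,191,225),(505,191,55)],-8)"
```

```text
turn z 26.0
pos [ 209.  -641.8  224.5] yaw 18.0 z-axis [ 0.  0. -1.] F [ 0.1 -0.2 -0. ] w 93.9 t 1.4
(470, -100, 225) tot [ 1.831e+02 -5.729e+02 -5.000e-01] 18 x [ 1.017e+01 -3.183e+01 -3.000e-02]
(505, 191, 225) tot [  -5.8 -293.     0. ] 9 x [ -0.65 -32.56   0.  ]
(505, 191, 55) tot [  0.   0. 170.] 5 x [ 0.  0. 34.]
```

>>> jog_arm(motion=[0,0,0,0,0,6.5,0,0,0,0,0,0,6.5,0,0,0,0,0,0,6.5,0,0,0,0,0,0,6.5,0,11.4,-35.8,0,0,0,0,0,11.4,-35.8,0,0,0,0,0,11.4,-35.8,0,0,0,0,0,11.4,-35.8,0,0,0,0,0,11.4,-35.8,0,0,0,0,0,11.4,-35.8,0,0,0,0,0,11.4,-35.8,0,0,0,0,0,11.4,-35.8,0,0,0,0,0,11.4,-35.8,0,0,0,0,0,11.4,-35.8,0,0,0,0,0,11.4,-35.8,0,0,0,0,0,11.4,-35.8,0,0,0,0,0,11.4,-35.8,0,0,0,0,0,11.4,-35.8,0,0,0,0,0,11.4,-35.8,0,0,0,0,0,11.4,-35.8,0,0,0,0,0])

```text
time: 3.07
tool_pos: [469.5, -98.0, 224.9]
ee_rot: [0.0, 0.998, -0.07, 0.0]
force: [0.8, -1.0, -0.0]
grip_width: 0.4
finger_force: 0.0
```

```bash
python3 -c "
from h import *
plan([(505,191,224),(505,191,55)],-8)"
```

```text
turn z 0.0
pos [469.5 -98.  224.9] yaw -8.0 z-axis [ 0.001 -0.    -1.   ] F [ 0.8 -1.  -0. ] w 0.4 t 3.1
(505, 191, 224) tot [  -5.1 -291.2    0.9] 9 x [ -0.56 -32.35   0.1 ]
(505, 191, 55) tot [  0.   0. 169.] 5 x [ 0.   0.  33.8]
```

>>> jog_arm(motion=[-0.6,-32.4,0,0,0,0,0,-0.6,-32.4,0,0,0,0,0,-0.6,-32.4,0,0,0,0,0,-0.6,-32.4,0,0,0,0,0,-0.6,-32.4,0,0,0,0,0,-0.6,-32.4,0,0,0,0,0,-0.6,-32.4,0,0,0,0,0,-0.6,-32.4,0,0,0,0,0,-0.6,-32.4,0,0,0,0,0,0,0,34,0,0,0,0,0,0,34,0,0,0,0,0,0,34,0,0,0,0,0,0,34,0,0,0,0,0,0,34,0,0,0,0,0,0,0,0,0,0,0])

```text
time: 4.32
tool_pos: [500.9, 188.3, 49.3]
ee_rot: [0.002, 0.998, -0.069, -0.004]
force: [-1.7, -0.5, -0.4]
grip_width: 0.6
finger_force: 0.0
```

```bash
python3 -c "
from h import *
plan([(541.8-9,185.8+1,54)],-8)
I,D=camera('side'); cv2.imwrite('pics/s1.png',cv2.resize(I[180:340,140:380],None,fx=3,fy=3))"
```

```text
turn z 0.0
pos [500.9 188.3  49.3] yaw -8.0 z-axis [-0.007 -0.003 -1.   ] F [-1.7 -0.5 -0.4] w 0.6 t 4.3
(532.8, 186.8, 54) tot [31.8 -2.9 -4.7] 1 x [31.76 -2.92 -4.66]
```

View pics/s1.png

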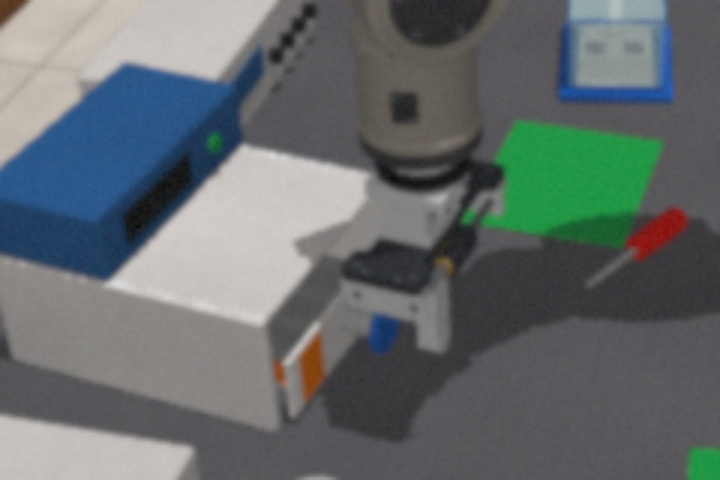

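The crop shows the shut fingers at px (440,320) just before the blue knob (383,333).

>>> jog_arm(motion=[10,-1.5,-2,0,0,0,0,10,-1.5,-2,0,0,0,0,4,0,0,0,0,0,0,0,0,0,0,0,0,0,0,0,0,0,0,0,0])

```text
time: 4.78
tool_pos: [529.2, 189.3, 59.6]
ee_rot: [-0.0, 0.998, -0.07, 0.001]
force: [-0.6, 0.6, 0.2]
grip_width: 0.6
finger_force: 0.0
```

>>> jog_arm(motion=[3,0,0,0,0,0,0,0,0,0,0,0,0,0,0,0,0,0,0,0,0])

```text
time: 5.03
tool_pos: [531.2, 188.9, 58.7]
ee_rot: [-0.0, 0.998, -0.07, 0.0]
force: [0.4, -0.0, -0.3]
grip_width: 0.6
finger_force: 0.0
```

>>> jog_arm(motion=[3,0,0,0,0,0,0,0,0,0,0,0,0,0,0,0,0,0,0,0,0])

```text
time: 5.28
tool_pos: [533.9, 188.6, 58.4]
ee_rot: [0.0, 0.998, -0.069, -0.0]
force: [-3.8, 1.1, 3.2]
grip_width: 0.5
finger_force: 1.6
```

>>> jog_arm(motion=[3,0,0,0,0,0,0,0,0,0,0,0,0,0,0,0,0,0,0,0,0])

```text
time: 5.53
tool_pos: [536.9, 188.2, 58.4]
ee_rot: [0.0, 0.998, -0.069, -0.0]
force: [-4.2, 0.9, 0.9]
grip_width: 0.3
finger_force: 1.7
```

>>> jog_arm(motion=[2,0,0,0,0,0,0,0,0,0,0,0,0,0,0,0,0,0,0,0,0])

```text
time: 5.78
tool_pos: [539.1, 187.9, 58.4]
ee_rot: [-0.0, 0.998, -0.069, -0.0]
force: [-2.6, 1.2, -0.4]
grip_width: 0.6
finger_force: 1.5
```

>>> jog_arm(motion=[3,0,0,0,0,0,0,0,0,0,0,0,0,0,0,0,0,0,0,0,0])

```text
time: 6.03
tool_pos: [542.1, 187.4, 58.4]
ee_rot: [-0.0, 0.998, -0.069, -0.0]
force: [-3.3, 1.3, -0.4]
grip_width: 0.2
finger_force: 1.8
```

>>> jog_arm(motion=[2,0,0,0,0,0,0,0,0,0,0,0,0,0,0,0,0,0,0,0,0])

```text
time: 6.28
tool_pos: [544.1, 187.2, 58.5]
ee_rot: [-0.0, 0.998, -0.069, -0.0]
force: [-3.9, 0.3, -1.7]
grip_width: 0.2
finger_force: 1.8
```

>>> jog_arm(motion=[1.5,0,0,0,0,0,0,0,0,0,0,0,0,0,0,0,0,0,0,0,0])

```text
time: 6.53
tool_pos: [545.6, 186.9, 58.5]
ee_rot: [-0.0, 0.998, -0.069, -0.0]
force: [-3.4, 1.0, -1.3]
grip_width: 0.1
finger_force: 1.8
```

>>> jog_arm(motion=[1.5,0,0,0,0,0,0,0,0,0,0,0,0,0,0,0,0,0,0,0,0])

```text
time: 6.78
tool_pos: [547.1, 186.7, 58.5]
ee_rot: [-0.0, 0.998, -0.07, 0.0]
force: [-3.3, 1.3, -1.9]
grip_width: 0.9
finger_force: 1.8
```

>>> jog_arm(motion=[1,0,0,0,0,0,0,0,0,0,0,0,0,0,0,0,0,0,0,0,0])

```text
time: 7.03
tool_pos: [547.8, 186.6, 58.5]
ee_rot: [0.0, 0.998, -0.069, -0.0]
force: [-5.8, 0.7, -0.5]
grip_width: 0.3
finger_force: 2.7
```

>>> jog_arm(motion=[-36,0,0,0,0,0,0,-38,0,-10,0,0,0,0,-38,0,-15,0,0,0,0,-30,0,-28,0,0,0,0,0,0,-40,0,0,0,0,0,0,-40,0,0,0,0,0,0,-30,0,0,0,0,0,33,0,0,0,0,0.6,0,33,0,0,0,0,0.6,0,33,0,0,0,0,0.6,0,33,0,0,0,0,0.6,0,33,0,0,0,0,0.6])

```text
time: 8.03
tool_pos: [384.8, 41.2, 222.2]
ee_rot: [-0.0, 0.998, -0.07, 0.001]
force: [1.1, -0.2, -1.0]
grip_width: 30.5
finger_force: 0.0
```

Run:
```python
from meas import *
src={n:camera(n) for n in("top","side")}
cv2.imwrite('pics/t2.png',cv2.resize(src["top"][0][60:300,180:500],None,fx=2.5,fy=2.5))
run([("knob",BLUE,(380,560,100,290),(10,75)),("front",WHT,(430,600,50,330),(58,76)),("strip",ORG,(430,600,50,330),(4,30)),("lanes",WHT,(430,600,50,330),(20,40)),("ctltop",ORG,(560,680,-260,-130),(60,80))],src)
plan([(452,-361.5,235),(452,-361.5,120)],11)
```

```text
top knob 30 (array([442.8, 204.4]), 23.3, 7.9, 85.4) [443.  203.7  60.7] [50.6 61.4 66.5]
top front 141 (array([484.1, 209.9]), 158.6, 6.1, 82.0) [484.  209.8  66. ] [60.4 66.1 70.6]
top strip 395 (array([543.7, 249.5]), 37.8, 88.2, 82.4) [543.3 249.6  15.6] [10.9 15.6 20.2]
top lanes 297 (array([538. , 184.4]), 176.3, 93.0, 82.2) [553.4 175.5  28.4] [21.7 28.5 34.5]
top ctltop 52 (array([ 628.6, -193.8]), 14.4, 21.7, 0.3) [ 628.6 -194.    67.2] [62.2 67.3 71.7]
side knob 123 (array([442.4, 202.9]), 44.8, 9.5, 81.1) [441.3 205.3  47.2] [22.6 48.1 65.7]
side front 184 (array([483.3, 198.5]), 190.3, 9.9, 82.0) [482.  199.4  65. ] [58.5 65.3 69.7]
side strip 210 (array([550.3, 241.6]), 33.0, 77.0, 81.9) [550.9 241.1  15.8] [12.4 15.6 20. ]
side lanes 46 (array([583.1,  79.6]), 13.3, 34.5, 59.4) [587.2  77.6  29.8] [20.7 27.9 39.5]
side ctltop 29 (array([ 628.3, -191.3]), 27.3, 13.9, 86.6) [ 628.3 -189.9   66.7] [60.4 66.9 71.5]
turn z -19.3
pos [384.4  38.5 222. ] yaw -8.3 z-axis [ 0.002 -0.001 -1.   ] F [-0.8  0.3  0. ] w 37.8 t 8.1
(452, -361.5, 235) tot [-10.  405.6 -13. ] 12 x [-0.83 33.8  -1.08]
(452, -361.5, 120) tot [  0.   0. 115.] 4 x [ 0.    0.   28.75]
```

View pics/t2.png

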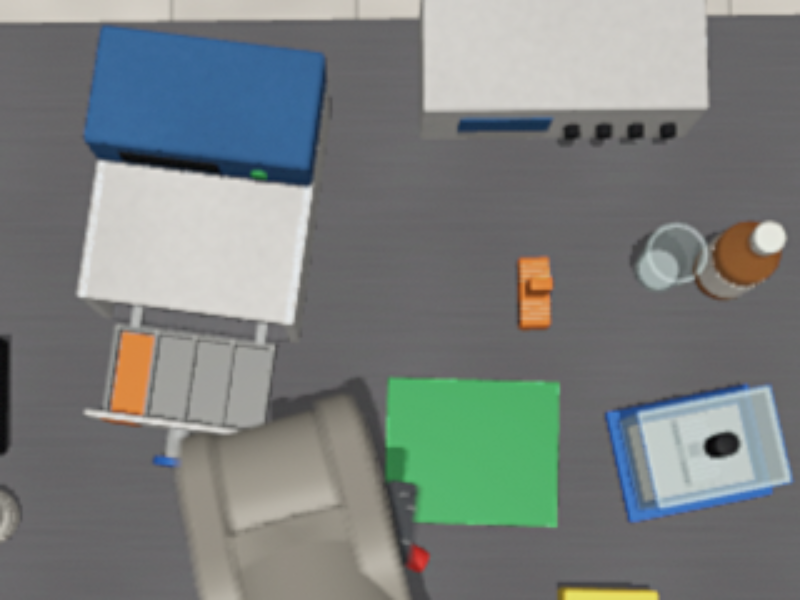

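The tray is out, with the orange lane at crop px (132,372) and three grey lanes to its right. Next is the cover, with its knob at crop px (722,444).

>>> jog_arm(motion=[0,0,0,0,0,-6.4,0.6,0,0,0,0,0,-6.4,0.6,0,0,0,0,0,-6.5,0.6,-0.8,33.8,-1,0,0,0,0.6,-0.8,33.8,-1,0,0,0,0.6,-0.8,33.8,-1,0,0,0,0.6,-0.8,33.8,-1,0,0,0,0.6,-0.8,33.8,-1,0,0,0,0.6,-0.8,33.8,-1,0,0,0,0.6,-0.8,33.8,-1,0,0,0,0.6,-0.8,33.8,-1,0,0,0,0.6,-0.8,33.8,-1,0,0,0,0.6,-0.8,33.8,-1,0,0,0,0.6,-0.8,33.8,-1,0,0,0,0.6,-0.8,33.8,-1,0,0,0,0.6,0,0,0,0,0,0,0.6,0,0,0,0,0,0,0.6])

```text
time: 9.55
tool_pos: [455.0, -358.6, 233.4]
ee_rot: [0.0, 0.995, 0.098, 0.0]
force: [-0.4, 0.7, 0.3]
grip_width: 56.5
finger_force: 0.0
```

Run:
```python
from meas import *
src={n:camera(n) for n in("top","side")}
for n in src: cv2.imwrite(n+"1.png",src[n][0]); np.save(n+"1.npy",src[n][1])
run([("strip",ORG,(430,600,50,330),(4,30)),("front",WHT,(430,600,50,330),(58,76)),("tray",ANY,(495,600,50,330),(8,36)),("knob",BLUE,(380,560,100,290),(10,75))],src)
plan([(452,-361.5,122)],11)
```

```text
top strip 395 (array([543.7, 250.3]), 36.6, 88.0, 82.0) [543.3 249.7  15.5] [10.8 15.5 20.3]
top front 176 (array([481.5, 191.6]), 195.1, 6.3, 82.3) [481.2 190.6  66.2] [60.4 66.3 71.1]
top tray 2159 (array([547.3, 183.2]), 185.4, 104.6, 89.7) [541.6 187.2  17.6] [10.3 15.8 31.6]
top knob 57 (array([442.2, 195.7]), 39.5, 9.0, 81.9) [441.7 194.2  59. ] [47.3 59.9 67.3]
side strip 211 (array([550.5, 240.8]), 34.2, 77.3, 88.7) [550.9 241.3  15.9] [12.4 16.  19.5]
side front 182 (array([483. , 196.9]), 193.4, 8.7, 82.0) [482.  198.1  65.1] [58.4 65.6 71. ]
side tray 1687 (array([547.5, 180. ]), 226.3, 103.9, 90.0) [550.2 187.2  20.3] [10.9 18.4 32. ]
side knob 126 (array([442.4, 201.7]), 42.8, 10.0, 82.4) [441.5 205.5  46.8] [23.7 48.  64.7]
turn z 0.4
pos [ 455.2 -356.2  233.5] yaw 11.4 z-axis [ 0.  0. -1.] F [-0.1  1.2 -0.2] w 56.2 t 9.7
(452, -361.5, 122) tot [ -4.1   4.6 111.5] 4 x [-1.03  1.14 27.87]
```

>>> jog_arm(motion=[-1,1,28,0,0,0,0.5,-1,1,28,0,0,0,0.5,-1,1.1,28,0,0,0,0.5,-1,1,27,0,0,0,0.5,0,0,0,0,0,0,0.5,0,0,0,0,0,0,0.5,0,0,0,0,0,0,0.5])

```text
time: 10.23
tool_pos: [452.7, -361.3, 124.2]
ee_rot: [0.0, 0.995, 0.099, 0.001]
force: [0.6, -0.8, 1.0]
grip_width: 46.8
finger_force: 0.0
```

Run:
```python
from h import *
plan([(451.7,-361.3,121)],11)
I,D=camera("side"); cv2.imwrite('pics/s3.png',cv2.resize(I[110:230,280:440],None,fx=4,fy=4))
```

```text
turn z 0.4
pos [ 452.7 -361.3  124.2] yaw 11.4 z-axis [ 0.002 -0.001 -1.   ] F [ 0.6 -0.8  1. ] w 46.8 t 10.2
(451.7, -361.3, 121) tot [-1.  -0.2  3.2] 1 x [-0.97 -0.21  3.16]
```

View pics/s3.png

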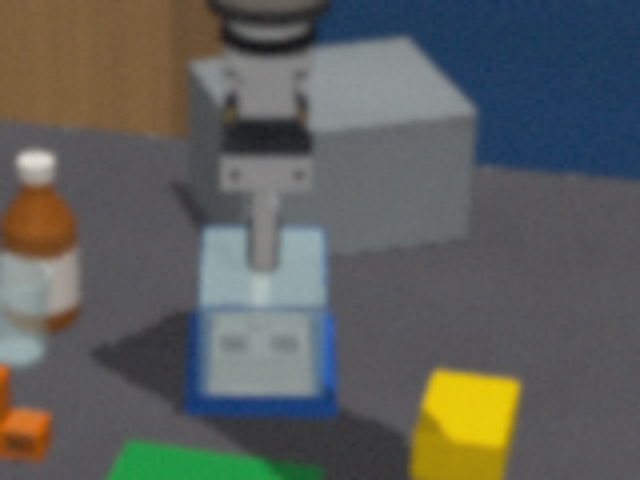

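Fingers straddle the cover knob (crop px (262,260)); grip and lift.

>>> jog_arm(motion=[-1,0,2,0,0,0,0.5,0,0,0,0,0,0,0,0,0,0,0,0,0,0,0,0,0,0,0,0,0,0,0,0,0,0,0,0,0,0,0,0,0,0,0,0,0,0,0,0,0,0,0,0,-10,0,0,0,0,0,0,-10,0,0,0,0,0,0,-20,0,0,0,0,0,0,-20,0,0,0,0,0,0,-25,0,0,0,0,0,0,-25,0,0,0,0,0,0,0,0,0,0,0,0,0,0,0,0,0,0], newtons=50)

```text
time: 11.53
tool_pos: [451.3, -362.0, 232.5]
ee_rot: [0.001, 0.995, 0.099, 0.001]
force: [0.1, -0.2, -3.5]
grip_width: 25.2
finger_force: 50.0
```

Run:
```python
from meas import *
src={n:camera(n) for n in("top","side")}
I=src["side"][0]; cv2.imwrite('pics/s4.png',cv2.resize(I[90:230,260:440],None,fx=4,fy=4))
plan([(456,-126,232),(456,-126,120)],11)
```

```text
turn z 0.3
pos [ 450.4 -361.4  230.2] yaw 11.3 z-axis [-0.  0. -1.] F [-0.2 -0.2 -3.2] w 25.3 t 11.6
(456, -126, 232) tot [  50.4 -230.    -1.8] 7 x [  7.2  -32.86  -0.25]
(456, -126, 120) tot [  0.   0. 112.] 4 x [ 0.  0. 28.]
```

View pics/s4.png

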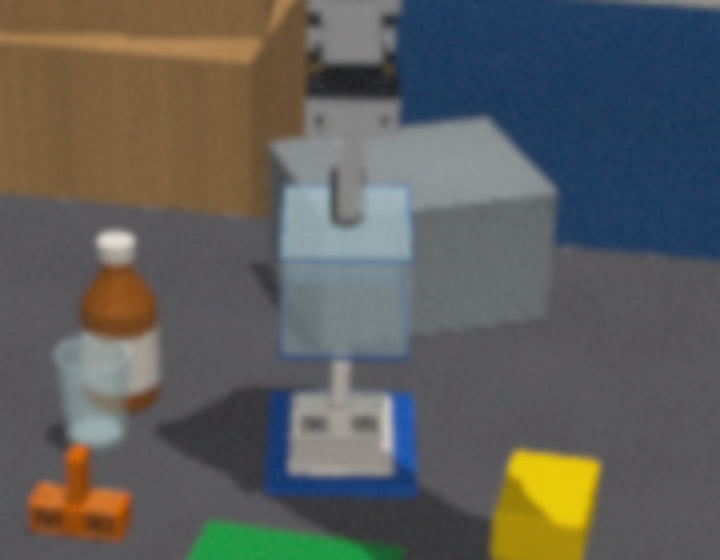

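The cover hangs clear of the stand, with at least one white rack visible at crop px (340,440). Carry it to the mat.

>>> jog_arm(motion=[7.2,-33,0,0,0,0,0,7.2,-33,0,0,0,0,0,7.2,-33,0,0,0,0,0,7.2,-33,0,0,0,0,0,7.2,-33,0,0,0,0,0,7.2,-33,0,0,0,0,0,7.2,-32,0,0,0,0,0,0,0,0,0,0,0,0,0,0,28,0,0,0,0,0,0,28,0,0,0,0,0,0,28,0,0,0,0,0,0,14,0,0,0,0,0,0,8,0,0,0,0,0,0,0,0,0,0,0,0,0,0,0,0,0,0])

```text
time: 12.88
tool_pos: [454.9, -126.3, 124.5]
ee_rot: [-0.0, 0.995, 0.099, -0.0]
force: [0.2, -0.6, -3.3]
grip_width: 25.5
finger_force: 50.0
```

Run:
```python
from meas import *
src={n:camera(n) for n in("top","side")}
run([("racktop",WHT,(370,530,-440,-280),(72,95)),("rackbody",WHT,(370,530,-440,-280),(35,52)),("step",WHT,(370,530,-440,-280),(11,20)),("stand",BLUE,(370,530,-450,-270),(4,16))],src)
I=src["top"][0]; cv2.imwrite('pics/t5.png',cv2.resize(I[190:290,310:510],None,fx=4,fy=4))
plan([(456,-126,115)],11)
```

```text
top racktop 56 (array([ 454.2, -363.7]), 13.6, 25.5, 10.8) [ 453.9 -362.1   83.3] [75.8 83.4 88.1]
top rackbody 306 (array([ 454.1, -363.6]), 76.0, 34.4, 12.6) [ 453.6 -361.8   42.4] [37.7 42.5 48.4]
top step 746 (array([ 452.9, -364.5]), 85.3, 121.3, 10.5) [ 450.1 -368.6   14.7] [11.2 14.7 18.9]
top stand 782 (array([ 454.6, -370.7]), 124.4, 146.0, 11.0) [ 450.7 -390.2    8.5] [ 4.5  8.3 13.2]
side racktop 24 (array([ 453.2, -358.6]), 10.0, 37.7, 11.3) [ 452.8 -356.5   82.6] [75.6 82.8 89.6]
side rackbody 82 (array([ 441. , -360.7]), 46.6, 40.6, 10.6) [ 438.8 -358.3   42.2] [36.6 42.  50.2]
side step 105 (array([ 428.7, -328.2]), 49.8, 56.8, 12.1) [ 422.8 -329.9   14.6] [11.4 14.5 19.5]
side stand 178 (array([ 417.7, -362.4]), 55.4, 170.0, 9.6) [ 403.9 -343.3    8.5] [ 4.4  8.5 13.3]
turn z 0.3
pos [ 455.6 -126.4  125.4] yaw 11.3 z-axis [ 0.001 -0.    -1.   ] F [ 0.4  0.2 -1.2] w 25.4 t 13.0
(456, -126, 115) tot [ 0.5 -0.3 10.4] 1 x [ 0.52 -0.33 10.39]
```

View pics/t5.png

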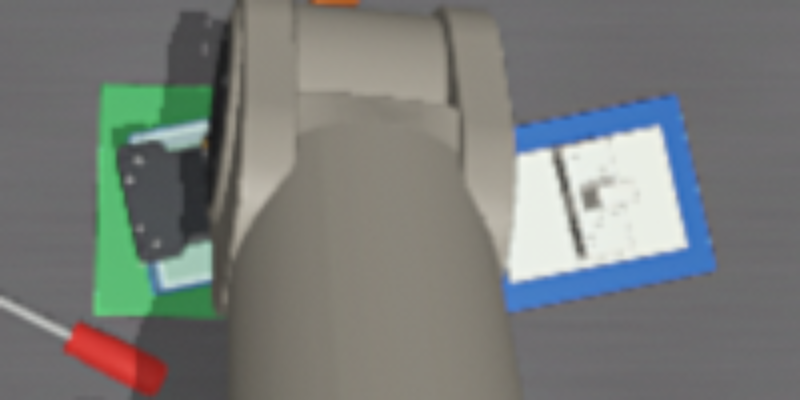

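The stand is partly hidden by the arm, with one rack visible in the middle of it. The cover is over the mat; lower it.

>>> jog_arm(motion=[0,0,5,0,0,0,0,0,0,2,0,0,0,0,0,0,0,0,0,0,0,0,0,0,0,0,0,0])

```text
time: 13.32
tool_pos: [455.0, -126.3, 117.6]
ee_rot: [-0.0, 0.995, 0.099, 0.0]
force: [-0.8, -0.0, -3.9]
grip_width: 25.4
finger_force: 50.0
```

>>> jog_arm(motion=[0,0,2,0,0,0,0,0,0,0,0,0,0,0,0,0,0,0,0,0,0])

```text
time: 13.57
tool_pos: [454.9, -126.3, 115.5]
ee_rot: [-0.0, 0.995, 0.099, -0.0]
force: [-0.1, -0.2, -2.5]
grip_width: 25.5
finger_force: 50.0
```

>>> jog_arm(motion=[0,0,1.5,0,0,0,0,0,0,0,0,0,0,0,0,0,0,0,0,0,0])

```text
time: 13.82
tool_pos: [454.9, -126.3, 113.9]
ee_rot: [-0.0, 0.995, 0.099, -0.0]
force: [0.1, 0.1, -2.7]
grip_width: 25.3
finger_force: 50.0
```

>>> jog_arm(motion=[0,0,1.5,0,0,0,0,0,0,0,0,0,0,0,0,0,0,0,0,0,0])

```text
time: 14.07
tool_pos: [455.2, -126.7, 113.2]
ee_rot: [0.0, 0.995, 0.098, 0.0]
force: [-5.8, -1.6, 13.2]
grip_width: 25.6
finger_force: 50.0
```

>>> jog_arm(motion=[0,0,1,0,0,0,0,0,0,0,0,0,0,0,0,0,0,0,0,0,0])

```text
time: 14.32
tool_pos: [455.2, -126.7, 113.1]
ee_rot: [0.0, 0.995, 0.098, 0.0]
force: [-13.7, -0.3, 36.1]
grip_width: 25.3
finger_force: 50.0
```

>>> jog_arm(motion=[0,0,1,0,0,0,0,0,0,0,0,0,0,0,0,0,0,0,0,0,0])

```text
time: 14.57
tool_pos: [455.3, -126.7, 113.0]
ee_rot: [0.0, 0.995, 0.098, 0.001]
force: [-21.3, 2.6, 58.2]
grip_width: 25.3
finger_force: 50.0
```

Down, and pressing a little. Ease off, open, rise, then look at the stand and control rack.

>>> jog_arm(motion=[0,0,-2.5,0,0,0,0,0,0,0,0,0,0,0,0,0,0,0,0,0,0.5,0,0,0,0,0,0,0.5,0,0,0,0,0,0,0.5,0,0,0,0,0,0,0.5,0,0,0,0,0,0,0.5,0,0,-20,0,0,0,0.5,0,0,-35,0,0,0,0.5,0,0,-35,0,0,0,0.5,0,0,-20,0,0,0,0.5,-8,-33,0,0,0,0,0.5,-8,-33,0,0,0,0,0.5,-8,-33,0,0,0,0,0.5,-8,-33,0,0,0,0,0.5,-8,-33,0,0,0,0,0.5,0,0,0,0,0,0,0.5])

```text
time: 15.98
tool_pos: [381.3, 31.9, 223.2]
ee_rot: [-0.0, 0.995, 0.101, 0.0]
force: [0.7, 0.8, 0.8]
grip_width: 46.9
finger_force: 0.0
```

Run:
```python
from meas import *
src={n:camera(n) for n in("top","side")}
run([("racktop",WHT,(370,530,-440,-280),(72,95)),("rackbody",WHT,(370,530,-440,-280),(35,52)),("step",WHT,(370,530,-440,-280),(11,20)),("stand",BLUE,(370,530,-450,-270),(4,16)),
("ctltop",ORG,(540,700,-300,-100),(58,80)),("ctlbody",ORG,(540,700,-300,-100),(18,38)),("cknob",BLK,(400,520,-200,-60),(105,150)),("covtop",ANY,(380,530,-230,-30),(78,96))],src)
I=src["top"][0]; cv2.imwrite('pics/t6.png',cv2.resize(I[130:330,310:510],None,fx=3,fy=3))
plan([(628.5,-193.5,215),(628.5,-193.5,53)],0)
```

```text
top racktop 54 (array([ 454. , -362.6]), 13.7, 24.3, 11.1) [ 454.  -362.4   83.9] [79.2 84.5 88.2]
top rackbody 308 (array([ 454. , -363.6]), 75.8, 35.0, 13.6) [ 453.7 -361.9   42.2] [36.7 42.2 47.3]
top step 861 (array([ 453. , -363.1]), 84.7, 124.0, 11.3) [ 450.9 -360.    14.8] [11.4 14.7 19.2]
top stand 1133 (array([ 452.6, -363.1]), 123.3, 161.2, 11.0) [ 450.7 -361.4    8.6] [ 4.5  8.7 12.9]
top ctltop 53 (array([ 628.4, -194.2]), 13.7, 21.3, 0.1) [ 628.4 -193.7   67.4] [60.4 67.8 72.2]
top ctlbody 262 (array([ 629.8, -193.8]), 30.7, 76.7, 89.6) [ 627.5 -192.9   26.8] [21.3 26.7 34.9]
top cknob 62 (array([ 456.3, -125. ]), 19.0, 21.6, 26.4) [ 456.1 -124.3  130.5] [121.2 131.3 134.8]
top covtop 1985 (array([ 456.3, -127.1]), 102.2, 140.4, 11.4) [ 456.9 -128.7   87.6] [83.1 87.7 92.4]
side step 94 (array([ 422.5, -346.6]), 30.0, 93.3, 10.1) [ 419.9 -333.1   15.2] [11.4 15.1 19.5]
side stand 161 (array([ 413.8, -360. ]), 48.9, 156.6, 9.4) [ 401.8 -340.3    8.7] [ 4.2  8.7 13.3]
side ctltop 31 (array([ 628.8, -186.6]), 13.9, 25.0, 3.8) [ 627.7 -188.4   67. ] [59.3 67.6 72.5]
side ctlbody 171 (array([ 628.2, -189.3]), 75.4, 40.2, 0.4) [ 627.5 -186.3   26.2] [18.5 26.4 35.9]
side cknob 68 (array([ 455.2, -119.1]), 17.3, 32.3, 13.1) [ 453.6 -116.4  121.9] [106.3 122.9 134.1]
side covtop 780 (array([ 457.4, -125.9]), 101.1, 153.0, 11.2) [ 457.4 -106.    87.6] [80.3 87.9 93. ]
turn z 11.5
pos [383.1  28.3 223.2] yaw 11.5 z-axis [ 0.001 -0.    -1.   ] F [ 0.  -0.1 -0.3] w 47.0 t 16.1
(628.5, -193.5, 215) tot [245.4 221.8   8.2] 10 x [24.54 22.18  0.82]
(628.5, -193.5, 53) tot [  0.   0. 162.] 5 x [ 0.   0.  32.4]
```

View pics/t6.png

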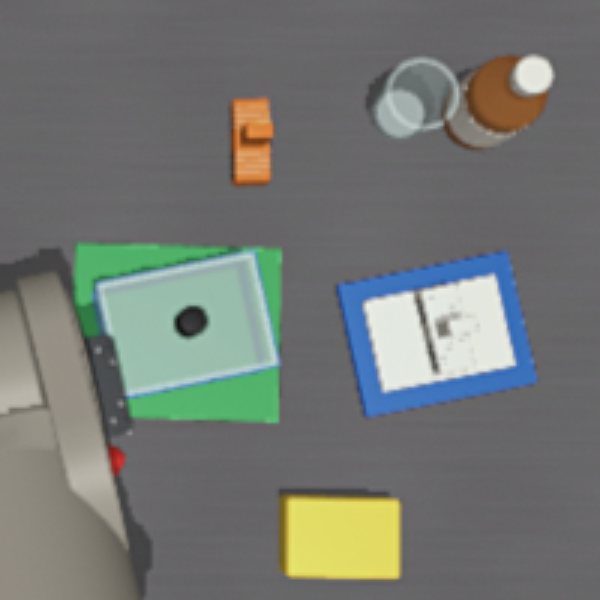

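One white rack only, at crop px (445,325); the cover is upright on the mat. Now the control rack.

>>> jog_arm(motion=[0,0,0,0,0,-7.15,0.5,0,0,0,0,0,-7.15,0.5,0,0,0,0,0,-7.15,0.5,0,0,0,0,0,-7.15,0.5,0,0,0,0,0,-7.15,0.5,0,0,0,0,0,-7.15,0.5,0,0,0,0,0,-7.15,0.5,0,0,0,0,0,-7.15,0.5,0,0,0,0,0,-7.15,0.5,0,0,0,0,0,-7.15,0.5,0,0,0,0,0,-7,0.5,0,0,0,0,0,0,0.5])

```text
time: 17.08
tool_pos: [383.7, 26.8, 222.9]
ee_rot: [-0.0, 0.706, 0.708, -0.0]
force: [-0.1, 0.1, 0.3]
grip_width: 47.1
finger_force: 0.0
```

Run:
```python
from h import *
plan([(628.5,-193.2,215),(628.5,-193.2,53)],90)
```

```text
turn z 0.1
pos [383.7  26.8 222.9] yaw 90.1 z-axis [-0.  0. -1.] F [-0.1  0.1  0.3] w 47.1 t 17.1
(628.5, -193.2, 215) tot [-220.   244.8    7.9] 10 x [-22.    24.48   0.79]
(628.5, -193.2, 53) tot [  0.   0. 162.] 5 x [ 0.   0.  32.4]
```

>>> jog_arm(motion=[-22,24.5,0,0,0,0,0.5,-22,24.5,0,0,0,0,0.5,-22,24.5,0,0,0,0,0.5,-22,24.5,0,0,0,0,0.5,-22,24.5,0,0,0,0,0.5,-22,24.5,0,0,0,0,0.5,-22,24.5,0,0,0,0,0.5,-22,24.5,0,0,0,0,0.5,-22,24.5,0,0,0,0,0.5,-22,24.5,0,0,0,0,0.5,0,0,30,0,0,0,0.5,0,0,30,0,0,0,0.5,0,0,30,0,0,0,0.5,0,0,0,0,0,0,0.5,0,0,0,0,0,0,0.5])

```text
time: 18.33
tool_pos: [626.8, -193.7, 131.9]
ee_rot: [-0.001, 0.709, 0.705, -0.001]
force: [1.4, -0.4, 0.2]
grip_width: 47.0
finger_force: 0.0
```

Run:
```python
from meas import *
src={n:camera(n) for n in("top","side")}
run([("ctltop",ORG,(540,720,-300,-100),(58,80)),("ctlbody",ORG,(540,720,-300,-100),(18,38))],src)
plan([(628.5,-193.2,53)],90)
```

```text
top ctlbody 136 (array([ 629.3, -188.2]), 19.7, 76.4, 88.6) [ 629.1 -186.    26.1] [20.7 26.  34.2]
side ctltop 32 (array([ 628.1, -191.6]), 13.8, 28.8, 4.2) [ 627.6 -188.1   65.8] [58.6 66.  73.4]
side ctlbody 173 (array([ 628.9, -190. ]), 74.7, 43.8, 1.6) [ 627.2 -186.5   25.8] [18.3 25.9 34.4]
turn z -0.3
pos [ 628.5 -193.7  134.7] yaw 89.7 z-axis [ 0.002 -0.001 -1.   ] F [-0.2 -0.5  0.7] w 46.8 t 18.4
(628.5, -193.2, 53) tot [ 0.5 -0.  81.7] 3 x [ 0.18 -0.   27.24]
```

Control rack unmoved. Descend, grip, lift.

>>> jog_arm(motion=[0,0,28,0,0,0,0.5,0,0,28,0,0,0,0.5,0,0,24,0,0,0,0.5,0,0,0,0,0,0,0.5,0,0,0,0,0,0,0.5,0,0,0,0,0,0,0,0,0,0,0,0,0,0,0,0,0,0,0,0,0,0,0,0,0,0,0,0,0,0,0,0,0,0,0,0,0,0,0,0,0,0], newtons=35)

```text
time: 19.35
tool_pos: [628.1, -193.2, 53.7]
ee_rot: [0.0, 0.708, 0.706, 0.0]
force: [-1.5, -0.2, 6.4]
grip_width: 13.9
finger_force: 35.0
```

>>> jog_arm(motion=[0,0,-15,0,0,0,0,0,0,-30,0,0,0,0,0,0,-35,0,0,0,0,0,0,-35,0,0,0,0,0,0,-30,0,0,0,0,0,0,0,0,0,0,0,0,0,0,0,0,0,0])

```text
time: 19.93
tool_pos: [628.4, -193.2, 199.7]
ee_rot: [0.001, 0.708, 0.706, 0.001]
force: [-0.3, -0.4, -2.2]
grip_width: 14.0
finger_force: 35.0
```

Run:
```python
from meas import *
src={n:camera(n) for n in("top","side")}
run([("ctltop",ORG,(540,720,-300,-100),(150,225)),("ctlbody",ORG,(540,720,-300,-100),(140,175))],src)
plan([(541.7,249.5,200),(541.7,249.5,115),(541.7,249.5,69)],82)
```

```text
top ctltop 57 (array([ 610.1, -182. ]), 40.3, 7.6, 1.2) [ 606.5 -181.2  167.6] [154.1 171.5 176.3]
top ctlbody 53 (array([ 610.1, -182.3]), 40.3, 7.5, 0.2) [ 606.2 -181.2  167.4] [154.  171.4 174.3]
side ctltop 315 (array([ 625.8, -190.1]), 76.1, 40.7, 0.9) [ 624.  -182.6  170.8] [151.5 169.2 212.9]
side ctlbody 272 (array([ 625.8, -190.1]), 76.1, 40.7, 0.9) [ 624.1 -182.3  163.3] [147.5 165.2 173.3]
turn z 7.8
pos [ 627.  -192.9  196.9] yaw 89.8 z-axis [-0.001  0.    -1.   ] F [-0.1  0.2 -1.3] w 13.5 t 20.0
(541.7, 249.5, 200) tot [ 426.2 -146.1   -3.1] 14 x [ 30.44 -10.43  -0.22]
(541.7, 249.5, 115) tot [ 0.  0. 85.] 3 x [ 0.    0.   28.33]
(541.7, 249.5, 69) tot [ 0.  0. 46.] 2 x [ 0.  0. 23.]
```

>>> jog_arm(motion=[0,0,0,0,0,4,0,0,0,0,0,0,3.8,0,30.4,-10.4,0,0,0,0,0,30.4,-10.4,0,0,0,0,0,30.4,-10.4,0,0,0,0,0,30.4,-10.4,0,0,0,0,0,30.4,-10.4,0,0,0,0,0,30.4,-10.4,0,0,0,0,0,30.4,-10.4,0,0,0,0,0,30.4,-10.4,0,0,0,0,0,30.4,-10.4,0,0,0,0,0,30.4,-10.4,0,0,0,0,0,30.4,-10.4,0,0,0,0,0,30.4,-10.4,0,0,0,0,0,30.4,-10.4,0,0,0,0,0,30.4,-10.4,0,0,0,0,0,0,0,0,0,0,0,0,0,0,0,0,0,0,0])

```text
time: 21.53
tool_pos: [541.0, 250.3, 196.2]
ee_rot: [-0.001, 0.753, 0.658, -0.001]
force: [-0.1, -1.5, -1.1]
grip_width: 13.7
finger_force: 35.0
```

Run:
```python
from meas import *
src={n:camera(n) for n in("top","side")}
run([("ctl",ORG,(430,640,150,330),(120,225)),("strip",ORG,(430,640,150,330),(8,25))],src)
plan([(541.7,249.5,110),(541.7,249.5,72)],82)
```

```text
top ctl 69 (array([557.5, 234.4]), 11.3, 37.3, 84.3) [558.3 232.8 165. ] [146.3 168.4 173.4]
top strip 193 (array([554.8, 244.3]), 29.1, 64.5, 83.5) [559.9 242.3  15.3] [10.4 15.2 19.7]
side ctl 542 (array([540.5, 251.7]), 35.4, 77.8, 86.0) [536.3 258.3 168.4] [145.9 168.1 211.9]
side strip 189 (array([549.5, 241.4]), 30.5, 75.9, 78.8) [550.6 241.9  15.8] [12.1 15.6 19.8]
turn z 0.0
pos [542.1 247.6 196.7] yaw 82.0 z-axis [-0.002 -0.001 -1.   ] F [-0.4 -0.5 -0.8] w 14.1 t 21.6
(541.7, 249.5, 110) tot [ 1.8 -0.7 86.7] 3 x [ 0.61 -0.22 28.9 ]
(541.7, 249.5, 72) tot [ 0.  0. 38.] 2 x [ 0.  0. 19.]
```

>>> jog_arm(motion=[0,0,30,0,0,0,0,0,0,30,0,0,0,0,0,0,30,0,0,0,0,0,0,16,0,0,0,0,0,0,0,0,0,0,0,0,0,0,0,0,0,0,0,0,0,0,0,0,0])

```text
time: 22.22
tool_pos: [543.3, 248.1, 93.1]
ee_rot: [0.0, 0.755, 0.656, 0.001]
force: [-0.8, 0.3, -1.1]
grip_width: 13.7
finger_force: 35.0
```

Run:
```python
from meas import *
src={n:camera(n) for n in("top","side")}
run([("ctl",ORG,(430,640,150,330),(36,100)),],src)
plan([(541.7,249.5,70)],82)
I=src["side"][0]; cv2.imwrite('pics/s7.png',cv2.resize(I[170:340,160:320],None,fx=3.5,fy=3.5))
```

```text
top ctl 33 (array([566.6, 228.9]), 7.1, 22.2, 80.4) [566.8 228.1  59.9] [41.1 63.5 68.4]
side ctl 479 (array([543.7, 252.3]), 38.9, 79.6, 85.5) [539.7 258.7  62. ] [41.6 64.2 93.5]
turn z -0.0
pos [543.4 248.6  93.5] yaw 82.0 z-axis [ 0.002  0.001 -1.   ] F [ 0.4  0.  -0.5] w 13.8 t 22.3
(541.7, 249.5, 70) tot [ 0.6 -1.8 23.5] 1 x [ 0.64 -1.79 23.5 ]
```

View pics/s7.png

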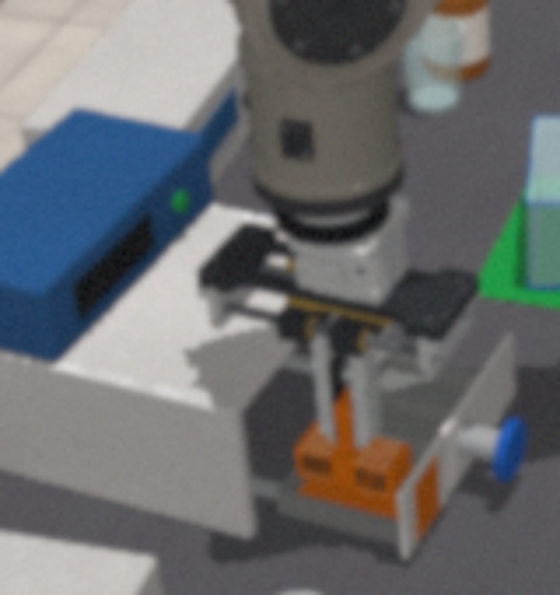

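The rack (crop px (350,470)) hangs over the orange lane, clear of the front panel. Lower it in.

>>> jog_arm(motion=[0.5,-1,10,0,0,0,0,0,0,8,0,0,0,0,0,0,0,0,0,0,0,0,0,0,0,0,0,0])

```text
time: 22.65
tool_pos: [541.1, 249.1, 73.4]
ee_rot: [-0.0, 0.754, 0.656, -0.001]
force: [0.4, -1.2, -1.2]
grip_width: 14.0
finger_force: 35.0
```

>>> jog_arm(motion=[0,0,3,0,0,0,0,0,0,0,0,0,0,0,0,0,0,0,0,0,0])

```text
time: 22.9
tool_pos: [541.6, 249.2, 71.0]
ee_rot: [-0.0, 0.755, 0.656, -0.0]
force: [0.3, 0.0, -0.7]
grip_width: 13.8
finger_force: 35.0
```

>>> jog_arm(motion=[0,0,2,0,0,0,0,0,0,0,0,0,0,0,0,0,0,0,0,0,0])

```text
time: 23.15
tool_pos: [542.1, 249.4, 69.6]
ee_rot: [0.0, 0.755, 0.656, 0.001]
force: [-0.1, -1.8, 5.7]
grip_width: 13.9
finger_force: 35.0
```

Seated. Release, rise and go towards the stand (rack yaw 11°, so tool yaw 101°).

>>> jog_arm(motion=[0,0,0,0,0,0,0.35,0,0,0,0,0,0,0.35,0,0,0,0,0,0,0.35,0,0,0,0,0,0,0.35,0,0,-20,0,0,0,0.35,0,0,-35,0,0,0,0.35,0,0,-35,0,0,0,0.4,0,0,-35,0,0,0,0.4,0,0,-15,0,0,0,0.5,0,0,0,0,0,-6.3,0.5,0,0,0,0,0,-6.3,0.5,0,0,0,0,0,-6.4,0.5,-36,-6,0,0,0,0,0.5,-36,-6,0,0,0,0,0.5,-36,-6,0,0,0,0,0.5,-36,-6,0,0,0,0,0.5,-36,-6,0,0,0,0,0.5,-36,-6,0,0,0,0,0.5,-36,-6,0,0,0,0,0.5,0,0,0,0,0,0,0.5])

```text
time: 24.82
tool_pos: [548.3, -13.8, 209.1]
ee_rot: [0.001, 0.639, 0.769, -0.001]
force: [-0.5, 0.3, 0.4]
grip_width: 47.2
finger_force: 0.0
```

Run:
```python
from meas import *
src={n:camera(n) for n in("top","side")}
run([("ctl",ORG,(430,640,150,330),(5,100)),("ctltop",ORG,(430,640,150,330),(70,95)),("racktop",WHT,(370,530,-440,-280),(72,95)),("rackbody",WHT,(370,530,-440,-280),(35,52)),("front",WHT,(430,600,50,330),(58,76)),("cknob",BLK,(400,520,-200,-60),(105,150))],src)
plan([(453.8,-362,205),(453.8,-362,69)],101)
I=src["top"][0]; cv2.imwrite('pics/t8.png',cv2.resize(I[90:330,200:500],None,fx=2.5,fy=2.5))
```

```text
top ctl 421 (array([543.6, 249.2]), 39.1, 87.9, 82.0) [539.6 246.1  45.2] [13.3 42.7 86.5]
top ctltop 58 (array([541., 247.]), 24.1, 14.1, 82.6) [540.2 246.4  83.1] [73.4 84.1 88.1]
top racktop 54 (array([ 454.2, -362.9]), 13.7, 23.4, 13.3) [ 453.8 -362.3   83.7] [78.  83.5 89. ]
top rackbody 312 (array([ 454.2, -363.4]), 76.0, 34.3, 11.7) [ 453.6 -361.7   42.2] [36.5 42.3 47.2]
top front 175 (array([481.7, 192. ]), 196.4, 6.4, 82.0) [481.2 190.2  66.2] [61.7 66.2 71. ]
side ctl 472 (array([559.7, 228.3]), 71.0, 134.2, 36.4) [542.3 253.5  48.8] [18.7 43.6 86.6]
side ctltop 77 (array([541.4, 250.3]), 26.6, 16.0, 83.4) [540.  253.6  80.8] [70.5 82.  88.3]
side racktop 26 (array([ 453. , -357.9]), 10.0, 31.3, 11.5) [ 452.5 -356.3   81.8] [73.1 82.9 86.9]
side rackbody 135 (array([ 454.5, -359.4]), 74.8, 38.7, 15.3) [ 453.  -354.5   42.5] [36.2 42.5 49. ]
side front 181 (array([482.4, 195.8]), 191.0, 8.9, 82.1) [481.6 196.8  65.2] [58.6 65.6 70.3]
side cknob 65 (array([ 453.8, -119.6]), 14.5, 22.4, 12.7) [ 453.5 -116.6  121.4] [105.5 122.3 134.8]
turn z -0.1
pos [548.5  -7.6 209. ] yaw 100.9 z-axis [ 0. -0. -1.] F [ 0.6  0.3 -0.4] w 46.8 t 24.9
(453.8, -362, 205) tot [-329.8 -160.6    4. ] 11 x [-29.98 -14.6    0.36]
(453.8, -362, 69) tot [  0.   0. 136.] 4 x [ 0.  0. 34.]
```

View pics/t8.png

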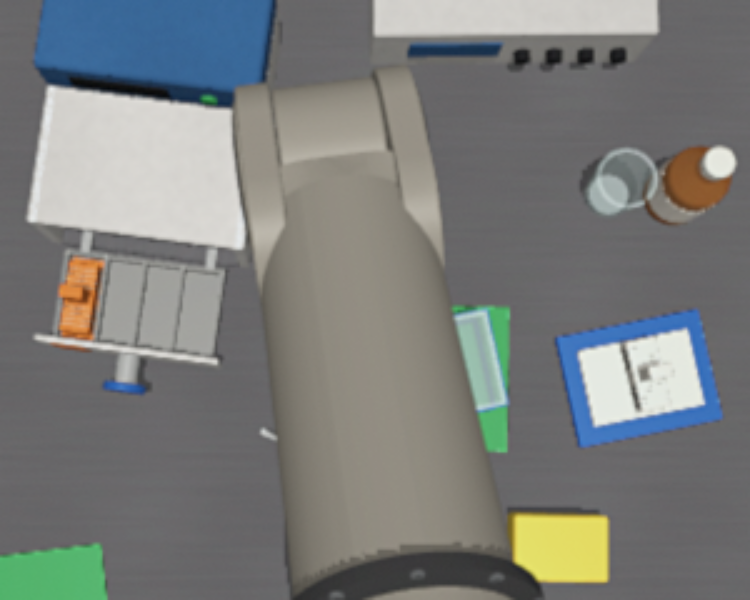

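The control rack sits in the orange lane (crop px (80,300)). Now the white rack at crop px (645,370).

>>> jog_arm(motion=[-30,-14.6,0,0,0,0,0.5,-30,-14.6,0,0,0,0,0.5,-30,-14.6,0,0,0,0,0.5,-30,-14.6,0,0,0,0,0.5,-30,-14.6,0,0,0,0,0.5,-30,-14.6,0,0,0,0,0.5,-30,-14.6,0,0,0,0,0.5,-30,-14.6,0,0,0,0,0.5,-30,-14.6,0,0,0,0,0.5,-30,-14.6,0,0,0,0,0.5,-30,-14.6,0,0,0,0,0.5,0,0,25,0,0,0,0.4,0,0,25,0,0,0,0.4,0,0,20,0,0,0,0.4,0,0,0,0,0,0,0.4,0,0,0,0,0,0,0.4,0,0,0,0,0,0,0.4])

```text
time: 26.33
tool_pos: [455.1, -360.4, 140.1]
ee_rot: [0.0, 0.635, 0.772, 0.0]
force: [0.3, -0.2, 0.5]
grip_width: 37.7
finger_force: 0.0
```

Run:
```python
from h import *
plan([(453.8,-362,69.5)],101)
```

```text
turn z 0.1
pos [ 455.1 -360.4  140.1] yaw 101.1 z-axis [ 0.001 -0.    -1.   ] F [ 0.3 -0.2  0.5] w 37.7 t 26.3
(453.8, -362, 69.5) tot [-1.3 -1.6 70.6] 3 x [-0.44 -0.54 23.53]
```

>>> jog_arm(motion=[-0.5,-0.5,24,0,0,0,0.4,-0.4,-0.5,24,0,0,0,0.4,-0.4,-0.5,22,0,0,0,0.4,0,0,0,0,0,0,0.4,0,0,0,0,0,0,0.4,0,0,0,0,0,0,0,0,0,0,0,0,0,0,0,0,0,0,0,0,0,0,0,0,0,0,0,0,0,0,0,0,0,0,0], newtons=35)

```text
time: 27.17
tool_pos: [453.5, -362.6, 70.0]
ee_rot: [0.001, 0.636, 0.772, 0.0]
force: [0.1, 1.2, 10.2]
grip_width: 13.4
finger_force: 35.0
```

>>> jog_arm(motion=[0,0,-15,0,0,0,0,0,0,-30,0,0,0,0,0,0,-30,0,0,0,0,0,0,-30,0,0,0,0,0,0,-25,0,0,0,0,0,0,0,0,0,6.4,0,0,0,0,0,0,6.4,0,0,0,0,0,0,6.3,0,0,0,0,0,0,0,0,0,0,0,0,0,0,0,0])

```text
schema error: expected a multiple of 7 numbers
```

Run:
```python
from meas import *
src={n:camera(n) for n in("top","side")}
run([("rack",WHT,(370,530,-440,-280),(135,230)),],src)
I=src["side"][0]; cv2.imwrite('pics/s9.png',cv2.resize(I[90:230,260:440],None,fx=3,fy=3))
plan([(530,166.3,200),(530,166.3,115),(530,166.3,69)],82)
```

```text
side rack 141 (array([ 434.7, -341.2]), 50.2, 25.7, 11.2) [ 435.8 -342.1  209.6] [194.7 209.7 229.3]
turn z 19.0
pos [ 453.5 -362.7   70. ] yaw 101.0 z-axis [ 0.001 -0.001 -1.   ] F [-0.1  1.5  9.6] w 13.8 t 27.3
(530, 166.3, 200) tot [ 534.5    2.2 -130. ] 17 x [31.44  0.13 -7.65]
(530, 166.3, 115) tot [ 0.  0. 85.] 3 x [ 0.    0.   28.33]
(530, 166.3, 69) tot [ 0.  0. 46.] 2 x [ 0.  0. 23.]
```

View pics/s9.png

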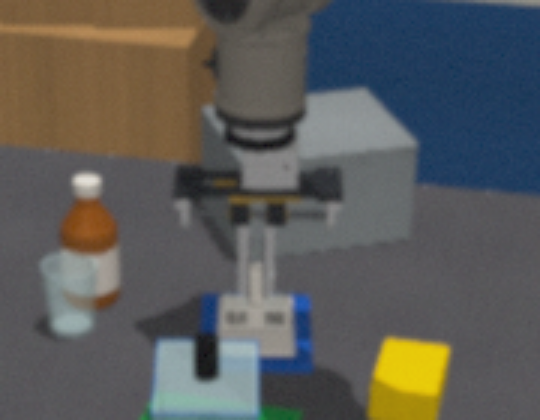

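The lift call was malformed and refused; the fingers hold the post at crop px (256,275). Lift now.

>>> jog_arm(motion=[0,0,-15,0,0,0,0,0,0,-30,0,0,0,0,0,0,-35,0,0,0,0,0,0,-35,0,0,0,0,0,0,-30,0,0,0,0,0,0,0,0,0,6.4,0,0,0,0,0,0,6.4,0,0,0,0,0,0,6.2,0,0,0,0,0,0,0,0,0,0,0,0,0,0,0,0])

```text
schema error: expected a multiple of 7 numbers
```

Run:
```python
from meas import *
plan([(530,166.3,215)],82)
```

```text
turn z 19.0
pos [ 453.5 -362.7   70. ] yaw 101.0 z-axis [ 0.001 -0.001 -1.   ] F [-0.1  1.5  9.6] w 13.8 t 27.3
(530, 166.3, 215) tot [ 534.5    2.2 -145. ] 17 x [31.44  0.13 -8.53]
```

>>> jog_arm(motion=[0,0,-15,0,0,0,0,0,0,-30,0,0,0,0,0,0,-35,0,0,0,0,0,0,-35,0,0,0,0,0,0,-30,0,0,0,0,0,0,0,0,0,6.4,0,0,0,0,0,0,6.4,0,0,0,0,0,0,6.2,0,0,0,0,0,0,0,0,0,0,0,0,0,0,0])

```text
time: 28.1
tool_pos: [452.8, -362.2, 214.1]
ee_rot: [-0.0, 0.753, 0.658, -0.0]
force: [-0.7, 0.5, -2.3]
grip_width: 13.8
finger_force: 35.0
```

Run:
```python
from meas import *
src={n:camera(n) for n in("top","side")}
run([("rack",WHT,(410,500,-410,-310),(155,200)),("left",WHT,(370,530,-440,-280),(36,95)),],src)
plan([(530,166.3,215)],82)
```

```text
top rack 284 (array([ 452.5, -359.5]), 27.9, 75.9, 84.4) [ 447.7 -355.1  184.5] [165.4 185.8 192.5]
side rack 241 (array([ 450.8, -356.2]), 41.6, 77.5, 88.7) [ 447.6 -352.1  179.1] [160.  183.2 197.6]
turn z 0.2
pos [ 452.8 -362.2  213.9] yaw 82.2 z-axis [-0.  0. -1.] F [ 0.  -0.6 -1.2] w 13.8 t 28.2
(530, 166.3, 215) tot [534.1   2.8  -1.1] 16 x [33.38  0.18 -0.07]
```

>>> jog_arm(motion=[33.4,0.2,0,0,0,0,0,33.4,0.2,0,0,0,0,0,33.4,0.2,0,0,0,0,0,33.4,0.2,0,0,0,0,0,33.4,0.2,0,0,0,0,0,33.4,0.2,0,0,0,0,0,33.4,0.2,0,0,0,0,0,33.4,0.2,0,0,0,0,0,33.4,0.2,0,0,0,0,0,33.4,0.2,0,0,0,0,0,33.4,0.2,0,0,0,0,0,33.4,0.2,0,0,0,0,0,33.4,0.2,0,0,0,0,0,33.4,0.2,0,0,0,0,0,33.4,0.2,0,0,0,0,0,33.4,0.2,0,0,0,0,0,0,0,0,0,0,0,0,0,0,0,0,0,0,0,0,0,0,0,0,0,0])

```text
time: 29.78
tool_pos: [530.0, 166.0, 213.7]
ee_rot: [0.0, 0.754, 0.657, -0.0]
force: [-0.2, -0.9, -0.9]
grip_width: 13.7
finger_force: 35.0
```

Run:
```python
from meas import *
src={n:camera(n) for n in("top","side")}
run([("rack",WHT,(480,580,120,220),(150,200)),("ctltop",ORG,(430,640,150,330),(70,95))],src)
plan([(530,166.3,90)],82)
```

```text
side rack 421 (array([529. , 166.8]), 38.1, 79.0, 80.3) [525.6 174.7 180. ] [160.  184.5 197.4]
side ctltop 74 (array([541.6, 251.7]), 27.2, 15.7, 84.1) [540.6 253.3  81.3] [71.3 82.6 88.6]
turn z 0.0
pos [530.1 165.2 213.9] yaw 82.0 z-axis [-0. -0. -1.] F [-0.7 -0.6 -0.9] w 13.8 t 29.9
(530, 166.3, 90) tot [  1.1  -0.3 123.9] 4 x [ 0.27 -0.08 30.99]
```

>>> jog_arm(motion=[0.5,0,32,0,0,0,0,0,0,32,0,0,0,0,0,0,32,0,0,0,0,0,0,24,0,0,0,0,0,0,0,0,0,0,0,0,0,0,0,0,0,0,0,0,0,0,0,0,0])

```text
time: 30.47
tool_pos: [531.0, 166.7, 95.5]
ee_rot: [0.0, 0.755, 0.656, 0.001]
force: [0.4, -0.2, -0.2]
grip_width: 13.7
finger_force: 35.0
```

Run:
```python
from meas import *
src={n:camera(n) for n in("top","side")}
run([("rack",WHT,(490,580,120,210),(42,75))],src)
I=src["side"][0]; cv2.imwrite('pics/s10.png',cv2.resize(I[170:340,160:320],None,fx=3.5,fy=3.5))
plan([(530,166.3,70)],82)
```

```text
side rack 337 (array([531.5, 169.5]), 37.5, 80.0, 84.8) [525.6 176.4  62.5] [44.3 66.8 73.3]
turn z 0.0
pos [531.3 167.   95.9] yaw 82.0 z-axis [ 0.003  0.001 -1.   ] F [-0.6  0.3 -0.4] w 13.6 t 30.6
(530, 166.3, 70) tot [-0.9 -1.2 25.9] 1 x [-0.9  -1.16 25.91]
```

View pics/s10.png

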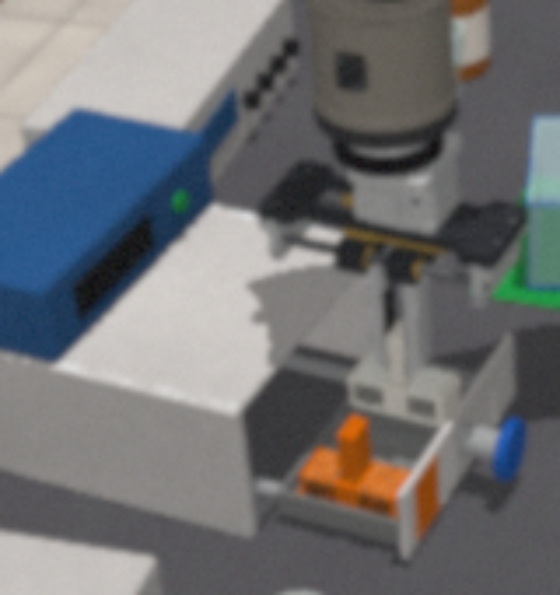

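The white rack (crop px (405,385)) hangs over lane 2, with the orange one standing in lane 0. Lower.

>>> jog_arm(motion=[0,-0.5,10,0,0,0,0,0,0,10,0,0,0,0,0,0,0,0,0,0,0,0,0,0,0,0,0,0])

```text
time: 30.9
tool_pos: [529.1, 166.8, 73.3]
ee_rot: [-0.0, 0.754, 0.656, -0.001]
force: [-0.1, -0.6, -0.4]
grip_width: 13.8
finger_force: 35.0
```

>>> jog_arm(motion=[0,0,2,0,0,0,0,0,0,0,0,0,0,0,0,0,0,0,0,0,0])

```text
time: 31.15
tool_pos: [529.7, 167.0, 72.1]
ee_rot: [0.0, 0.755, 0.656, 0.0]
force: [-0.8, -0.3, -1.0]
grip_width: 13.8
finger_force: 35.0
```

>>> jog_arm(motion=[0,0,1.5,0,0,0,0,0,0,0,0,0,0,0,0,0,0,0,0,0,0])

```text
time: 31.4
tool_pos: [529.7, 167.0, 70.5]
ee_rot: [-0.0, 0.755, 0.656, 0.0]
force: [-0.1, -0.3, -0.9]
grip_width: 14.0
finger_force: 35.0
```

>>> jog_arm(motion=[0,0,1,0,0,0,0,0,0,0,0,0,0,0,0,0,0,0,0,0,0])

```text
time: 31.65
tool_pos: [529.8, 167.1, 70.0]
ee_rot: [0.0, 0.755, 0.656, 0.0]
force: [-3.0, -0.3, 7.6]
grip_width: 13.5
finger_force: 35.0
```

>>> jog_arm(motion=[0,0,0,0,0,0,0.35,0,0,0,0,0,0,0.35,0,0,0,0,0,0,0.35,0,0,0,0,0,0,0.35,0,0,-20,0,0,0,0.35,0,0,-35,0,0,0,0.35,0,0,-35,0,0,0,0.35,0,0,-35,0,0,0,0,0,0,-15,0,0,0,0,-33,-5,0,0,0,0,0,-33,-5,0,0,0,0,0,-33,-5,0,0,0,0,0,-33,-5,0,0,0,0,0,-33,-5,0,0,0,0,0,0,0,0,0,0,0,0])

```text
time: 32.9
tool_pos: [480.3, 1.2, 209.6]
ee_rot: [0.0, 0.757, 0.654, -0.001]
force: [1.2, -0.7, 0.3]
grip_width: 0.2
finger_force: 0.0
```

Run:
```python
from meas import *
src={n:camera(n) for n in("top","side")}
run([("ctltop",ORG,(430,640,150,330),(70,95)),("racktop",WHT,(490,580,120,210),(74,95)),("rackbody",WHT,(490,580,120,210),(36,52)),("front",WHT,(430,600,50,330),(58,76)),("knob",BLUE,(380,560,100,290),(10,75)),("stand",WHT,(370,530,-440,-280),(11,95))],src)
I=src["top"][0]; cv2.imwrite('pics/t11.png',cv2.resize(I[130:260,190:330],None,fx=4,fy=4))
plan([(400,206,200),(400,206,56)],-8)
```

```text
top ctltop 57 (array([540.7, 247.2]), 23.8, 14.3, 84.2) [540.1 246.6  83.9] [74.8 84.4 88.9]
top racktop 55 (array([528.4, 165.1]), 24.1, 13.8, 80.5) [528.1 164.7  84.2] [77.1 84.6 89.2]
top rackbody 271 (array([528.8, 165.5]), 33.0, 76.5, 82.5) [527.4 164.6  42.8] [37.6 42.9 47.8]
top front 175 (array([481.6, 191.6]), 195.0, 6.3, 82.1) [481.1 189.4  66.1] [59.6 66.2 70.7]
top knob 58 (array([442.7, 196. ]), 40.3, 9.6, 82.0) [441.8 194.2  58.9] [48.  60.1 67.2]
top stand 1289 (array([ 453.4, -362.8]), 85.2, 124.3, 11.1) [ 452.6 -363.3   14.8] [11.2 14.7 19.4]
side ctltop 67 (array([540.3, 253.4]), 16.6, 24.0, 6.1) [540.  253.8  82.5] [73.9 83.5 88.6]
side racktop 58 (array([528.9, 170.2]), 24.0, 15.8, 78.0) [528.5 172.   82.8] [75.4 83.5 88.1]
side rackbody 220 (array([531.4, 170.2]), 36.8, 73.0, 85.2) [530.2 172.1  43.2] [37.  43.3 49.9]
side front 178 (array([483. , 196.3]), 193.8, 8.6, 82.1) [481.5 195.8  65.3] [59.1 65.6 70.5]
side knob 124 (array([442. , 201.7]), 45.8, 9.4, 81.8) [441.4 205.2  47. ] [23.8 47.3 64.1]
side stand 394 (array([ 452.6, -363. ]), 83.7, 142.2, 9.9) [ 450.4 -364.1   15. ] [11.3 14.9 20. ]
turn z 89.9
pos [481.9   6.  209.7] yaw 81.9 z-axis [ 0. -0. -1.] F [ 0.3  0.6 -0.1] w 0.6 t 33.0
(400, 206, 200) tot [-108.9 -186.7    9.7] 7 x [-15.56 -26.67   1.39]
(400, 206, 56) tot [  0.   0. 144.] 5 x [ 0.   0.  28.8]
```

View pics/t11.png

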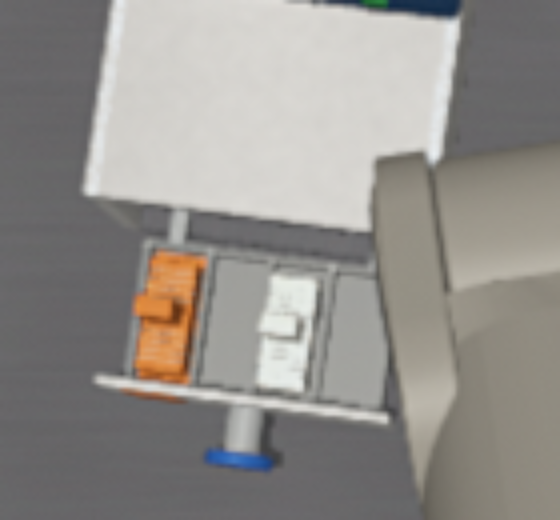

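Both racks are in their lanes (crop px (165,315) and (288,330)). Now turn back to push the knob.

>>> jog_arm(motion=[0,0,0,0,0,6.9,0,0,0,0,0,0,6.9,0,0,0,0,0,0,6.9,0,0,0,0,0,0,6.9,0,0,0,0,0,0,6.9,0,0,0,0,0,0,6.9,0,0,0,0,0,0,6.9,0,0,0,0,0,0,6.9,0,0,0,0,0,0,6.9,0,0,0,0,0,0,6.9,0,0,0,0,0,0,6.9,0,0,0,0,0,0,6.9,0,0,0,0,0,0,7.1,0,0,0,0,0,0,0,0,0,0,0,0,0,0,0])

```text
time: 34.25
tool_pos: [482.3, 8.1, 209.4]
ee_rot: [-0.0, 0.998, -0.066, -0.0]
force: [-0.2, 0.7, 0.6]
grip_width: 0.8
finger_force: 0.0
```

Run:
```python
from h import *
plan([(402,205,205),(402,205,58)],-8)
```

```text
turn z 0.5
pos [482.3   8.1 209.4] yaw -7.5 z-axis [-0.  0. -1.] F [-0.2  0.7  0.6] w 0.8 t 34.2
(402, 205, 205) tot [-106.9 -183.8    4.4] 7 x [-15.27 -26.26   0.63]
(402, 205, 58) tot [  0.   0. 147.] 5 x [ 0.   0.  29.4]
```

>>> jog_arm(motion=[0,0,0,0,0,0.5,0,-15.3,-26.3,0,0,0,0,0,-15.3,-26.3,0,0,0,0,0,-15.3,-26.3,0,0,0,0,0,-15.3,-26.3,0,0,0,0,0,-15.3,-26.3,0,0,0,0,0,-15.3,-26.3,0,0,0,0,0,-15.3,-26.3,0,0,0,0,0,0,0,0,0,0,0,0,0,0,30,0,0,0,0,0,0,30,0,0,0,0,0,0,30,0,0,0,0,0,0,30,0,0,0,0,0,0,28,0,0,0,0,0,0,0,0,0,0,0,0,0,0,0,0,0,0])

```text
time: 35.58
tool_pos: [402.2, 204.5, 61.1]
ee_rot: [0.001, 0.997, -0.072, -0.001]
force: [0.7, -0.2, 0.8]
grip_width: 0.3
finger_force: 0.0
```

Run:
```python
from h import *
plan([(429,201.6,58),(545.5,185.5,58)],-8)
```

```text
turn z -0.2
pos [402.2 204.5  61.1] yaw -8.2 z-axis [-0.003 -0.001 -1.   ] F [ 0.7 -0.2  0.8] w 0.3 t 35.6
(429, 201.6, 58) tot [26.9 -0.8  3.1] 1 x [26.92 -0.85  3.08]
(545.5, 185.5, 58) tot [117.6  -0.3   0. ] 4 x [29.4  -0.07  0.  ]
```

>>> jog_arm(motion=[10,-0.5,2,0,0,0,0,8,-0.3,0,0,0,0,0,4,0,0,0,0,0,0,3,0,0,0,0,0,0,3,0,0,0,0,0,0,4,0,0,0,0,0,0,5,0,0,0,0,0,0,6,0,0,0,0,0,0,6,0,0,0,0,0,0,6,0,0,0,0,0,0,6,0,0,0,0,0,0,6,0,0,0,0,0,0,6,0,0,0,0,0,0,6,0,0,0,0,0,0,6,0,0,0,0,0,0,6,0,0,0,0,0,0,6,0,0,0,0,0,0,6,0,0,0,0,0,0,0,0,0,0,0,0,0])

```text
time: 37.17
tool_pos: [506.1, 190.5, 59.5]
ee_rot: [-0.0, 0.997, -0.073, 0.0]
force: [-2.5, 2.1, 2.1]
grip_width: 0.5
finger_force: 1.6
```

>>> jog_arm(motion=[6,0,0,0,0,0,0,6,0,0,0,0,0,0,6,0,0,0,0,0,0,5,0,0,0,0,0,0,4,0,0,0,0,0,0,4,0,0,0,0,0,0,3,0,0,0,0,0,0,2,0,0,0,0,0,0,2,0,0,0,0,0,0,0,0,0,0,0,0,0,0,0,0,0,0,0,0])

```text
time: 38.08
tool_pos: [542.4, 185.2, 59.3]
ee_rot: [-0.0, 0.997, -0.073, -0.0]
force: [-1.9, 3.6, -1.1]
grip_width: 0.4
finger_force: 1.8
```

>>> jog_arm(motion=[2,0,0,0,0,0,0,0,0,0,0,0,0,0,0,0,0,0,0,0,0])

```text
time: 38.33
tool_pos: [544.3, 184.8, 59.4]
ee_rot: [-0.0, 0.997, -0.073, -0.0]
force: [-3.6, 3.9, -0.7]
grip_width: 0.4
finger_force: 1.7
```

>>> jog_arm(motion=[2,0,0,0,0,0,0,0,0,0,0,0,0,0,0,0,0,0,0,0,0])

```text
time: 38.58
tool_pos: [546.3, 184.4, 59.4]
ee_rot: [0.0, 0.997, -0.073, -0.0]
force: [-2.9, 3.1, -1.3]
grip_width: 0.9
finger_force: 1.7
```

>>> jog_arm(motion=[1.5,0,0,0,0,0,0,0,0,0,0,0,0,0,0,0,0,0,0,0,0])

```text
time: 38.83
tool_pos: [547.5, 184.2, 59.4]
ee_rot: [0.0, 0.997, -0.073, -0.0]
force: [-4.1, 2.2, -0.1]
grip_width: 0.6
finger_force: 2.6
```

>>> jog_arm(motion=[-10,0,0,0,0,0,0,-20,0,0,0,0,0,0,-30,0,0,0,0,0,0,-30,0,-10,0,0,0,0,-20,0,-30,0,0,0,0,0,0,-40,0,0,0,0,0,0,-40,0,0,0,0,0,0,-25,0,0,0,0,0,33,0,0,0,0,0,0,33,0,0,0,0,0,0,33,0,0,0,0,0,0,33,0,0,0,0,0,0,33,0,0,0,0,0,0,0,0,0,0,0,0])

```text
time: 40.0
tool_pos: [413.7, 31.5, 204.6]
ee_rot: [0.001, 0.997, -0.076, 0.0]
force: [0.6, -0.5, -0.3]
grip_width: 0.3
finger_force: 0.0
```

Run:
```python
from meas import *
src={n:camera(n) for n in("top","side")}
run([("front",WHT,(430,610,50,330),(58,76)),("knob",BLUE,(380,600,100,290),(10,75)),("cknob",BLK,(400,520,-200,-60),(118,150)),("covtop",ANY,(380,530,-230,-30),(78,96)),("stand",BLUE,(370,530,-450,-270),(4,16)),("step",WHT,(370,530,-440,-280),(11,20))],src)
plan([(455.5,-126.2,215),(455.5,-126.2,113.4)],11)
I=src["top"][0]; cv2.imwrite('pics/t12.png',cv2.resize(I[60:310,180:500],None,fx=2,fy=2))
```

```text
top front 191 (array([584.3, 177.4]), 193.1, 7.3, 82.4) [583.7 175.4  65.6] [59.  65.7 70.6]
top knob 70 (array([544.9, 182.3]), 43.7, 9.0, 81.3) [544.2 181.1  56.7] [40.4 58.8 66.5]
top cknob 60 (array([ 456.2, -125. ]), 18.9, 21.6, 25.9) [ 456.1 -124.6  131.2] [120.4 131.7 136.2]
top covtop 1951 (array([ 456.4, -127.3]), 102.3, 140.8, 11.4) [ 457.2 -130.    87.6] [83.1 87.6 92.2]
top stand 1103 (array([ 452.4, -363.2]), 123.3, 160.5, 11.2) [ 449.7 -361.3    8.7] [ 4.6  8.6 13.5]
top step 1241 (array([ 453.4, -363.2]), 85.5, 122.6, 11.3) [ 452.3 -363.    14.7] [11.2 14.7 19. ]
side front 242 (array([584.1, 173.9]), 38.5, 208.4, 2.8) [585.9 158.9  65.5] [58.3 65.8 74.4]
side knob 133 (array([545.9, 186.2]), 51.1, 11.0, 84.1) [544.1 189.5  46.2] [23.6 46.8 64.8]
side covtop 813 (array([ 457. , -123.5]), 101.5, 151.6, 11.2) [ 454.3 -108.    87.4] [79.5 87.7 92.5]
side stand 172 (array([ 417.9, -363.3]), 55.5, 166.5, 9.6) [ 403.3 -342.     8.5] [ 4.5  8.2 14.4]
side step 335 (array([ 446.6, -364.9]), 69.9, 141.7, 12.0) [ 445.5 -365.3   15.1] [11.5 15.  19. ]
turn z -19.5
pos [414.8  35.9 204.8] yaw -8.5 z-axis [ 0.001  0.    -1.   ] F [ 0.7  0.7 -0.1] w 1.0 t 40.1
(455.5, -126.2, 215) tot [  9.  166.9 -10.2] 5 x [ 1.8  33.37 -2.04]
(455.5, -126.2, 113.4) tot [  0.    0.  101.6] 3 x [ 0.    0.   33.87]
```

View pics/t12.png

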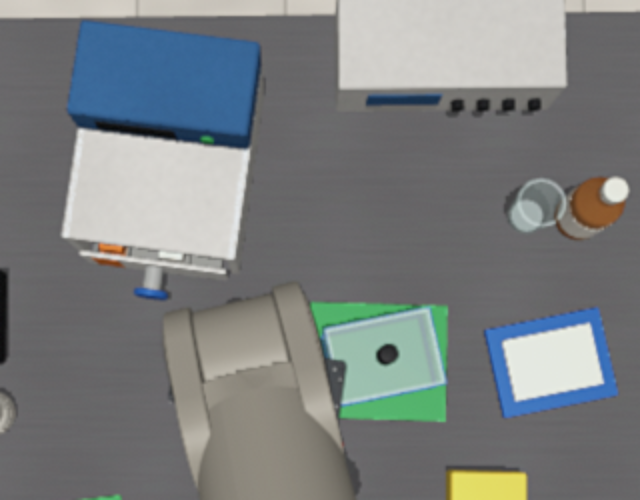

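The tray is latched, with the knob back at its first place (544.9,182.3). Now the cover, with its knob at crop px (387,354).

>>> jog_arm(motion=[0,0,0,0,0,-6.5,0.5,0,0,0,0,0,-6.5,0.5,0,0,0,0,0,-6.5,0.5,1.8,33.4,0,0,0,0,0.5,1.8,33.4,0,0,0,0,0.5,1.8,33.4,0,0,0,0,0.5,1.8,33.4,0,0,0,0,0.5,1.8,33.4,0,0,0,0,0.5,0,0,20,0,0,0,0.5,0,0,20,0,0,0,0.5,0,0,0,0,0,0,0.5,0,0,0,0,0,0,0.5,0,0,0,0,0,0,0.5])

```text
time: 41.18
tool_pos: [456.7, -124.4, 165.3]
ee_rot: [0.0, 0.995, 0.098, 0.0]
force: [0.1, 0.7, 0.8]
grip_width: 47.0
finger_force: 0.0
```

Run:
```python
from h import *
plan([(455.2,-126.6,113.5)],11.2)
```

```text
turn z 0.0
pos [ 456.7 -124.4  165.3] yaw 11.2 z-axis [ 0.001 -0.    -1.   ] F [0.1 0.7 0.8] w 47.0 t 41.2
(455.2, -126.6, 113.5) tot [-1.9  1.9 51.8] 2 x [-0.95  0.93 25.89]
```

>>> jog_arm(motion=[-1,1,25,0,0,0,0.5,-0.9,0.9,18,0,0,0,0.5,0,0,6,0,0,0,0.5,0,0,0,0,0,0,0.5,0,0,0,0,0,0,0.5,0,0,0,0,0,0,0.5])

```text
time: 41.68
tool_pos: [455.5, -127.2, 116.8]
ee_rot: [0.0, 0.995, 0.097, 0.001]
force: [0.4, 0.0, 0.4]
grip_width: 46.8
finger_force: 0.0
```

Run:
```python
from h import *
plan([(455.2,-126.6,113.5)],11.2)
```

```text
turn z -0.0
pos [ 455.5 -127.2  116.8] yaw 11.2 z-axis [ 0.002 -0.    -1.   ] F [0.4 0.  0.4] w 46.8 t 41.7
(455.2, -126.6, 113.5) tot [-0.2 -0.7  3.3] 1 x [-0.21 -0.68  3.26]
```

>>> jog_arm(motion=[-0.2,-0.5,2,0,0,0,0.5,0,0,0,0,0,0,0.5,0,0,0,0,0,0,0,0,0,0,0,0,0,0,0,0,0,0,0,0,0,0,0,0,0,0,0,0,0,0,0,0,0,0,0,0,0,0,0,0,0,0,0,0,0,0,0,0,0], newtons=50)

```text
time: 42.43
tool_pos: [454.4, -126.8, 113.6]
ee_rot: [-0.0, 0.995, 0.097, 0.0]
force: [-0.9, 1.4, 2.3]
grip_width: 25.7
finger_force: 50.0
```

>>> jog_arm(motion=[0,0,-10,0,0,0,0,0,0,-20,0,0,0,0,0,0,-25,0,0,0,0,0,0,-20,0,0,0,0,0,0,0,0,0,0,0,0,0,0,0,0,0,0])

```text
time: 42.93
tool_pos: [454.8, -127.0, 189.4]
ee_rot: [0.0, 0.995, 0.097, 0.001]
force: [-0.3, 0.6, -3.0]
grip_width: 25.0
finger_force: 50.0
```

Run:
```python
from h import *
plan([(451.5,-362.3,190)],11.2)
```

```text
turn z -0.1
pos [ 454.8 -127.   189.4] yaw 11.1 z-axis [ 0.002 -0.    -1.   ] F [-0.3  0.6 -3. ] w 25.0 t 42.9
(451.5, -362.3, 190) tot [-48.9 230.2  -0.6] 7 x [-6.99 32.89 -0.08]
```

>>> jog_arm(motion=[-7,32.9,0,0,0,0,0,-7,32.9,0,0,0,0,0,-7,32.9,0,0,0,0,0,-7,32.9,0,0,0,0,0,-7,32.9,0,0,0,0,0,-7,32.9,0,0,0,0,0,-7,32.9,0,0,0,0,0,0,0,0,0,0,0,0,0,0,0,0,0,0,0,0,0,25,0,0,0,0,0,0,20,0,0,0,0,0,0,0,0,0,0,0,0,0,0,0,0,0,0,0,0,0,0,0,0,0])

```text
time: 44.1
tool_pos: [451.1, -361.9, 144.1]
ee_rot: [-0.0, 0.995, 0.097, 0.0]
force: [0.1, 0.2, -2.5]
grip_width: 25.4
finger_force: 50.0
```

Run:
```python
from meas import *
src={n:camera(n) for n in("top","side")}
run([("covtop",ANY,(370,540,-460,-260),(105,135)),("stand",BLUE,(370,530,-450,-270),(4,16))],src)
plan([(451,-362.3,123)],11.2)
I=src["side"][0]; cv2.imwrite('pics/s13.png',cv2.resize(I[110:230,280:420],None,fx=4,fy=4))
```

```text
top covtop 781 (array([ 451.6, -355.2]), 101.9, 127.0, 11.3) [ 448.6 -334.2  117.7] [109.3 117.9 122.5]
top stand 408 (array([ 451.6, -361.7]), 122.7, 157.1, 10.6) [ 426.7 -323.3    8.5] [ 4.4  8.4 13.5]
side covtop 677 (array([ 452.6, -356.9]), 102.5, 149.1, 11.9) [ 450.3 -341.9  117.8] [106.6 118.3 125.4]
side stand 267 (array([ 451.5, -354.5]), 123.4, 161.4, 11.6) [ 444.7 -317.2    8.7] [ 4.4  8.5 13.4]
turn z -0.0
pos [ 451.4 -362.3  144.6] yaw 11.2 z-axis [ 0.001 -0.001 -1.   ] F [-0.2  0.3 -1.5] w 25.3 t 44.2
(451, -362.3, 123) tot [-0.4 -0.1 21.6] 1 x [-0.36 -0.12 21.62]
```

View pics/s13.png

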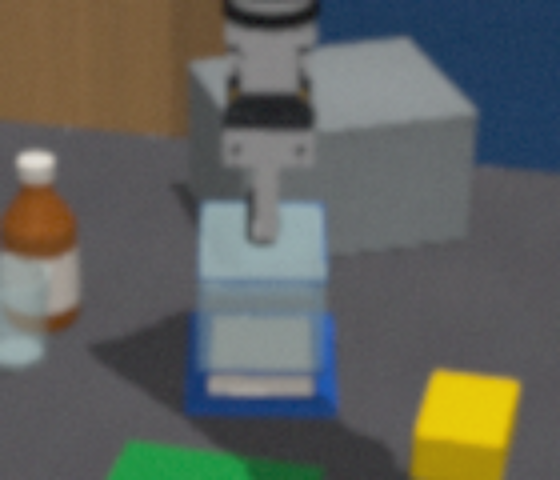

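The cover hangs squarely over the stand, with its edge about 23 mm above it. Lower.

>>> jog_arm(motion=[0,0,8,0,0,0,0,0,0,8,0,0,0,0,0,0,0,0,0,0,0,0,0,0,0,0,0,0])

```text
time: 44.53
tool_pos: [450.4, -362.0, 126.9]
ee_rot: [-0.0, 0.995, 0.097, -0.001]
force: [-0.8, -0.3, -2.0]
grip_width: 25.4
finger_force: 50.0
```

>>> jog_arm(motion=[0,0,2.5,0,0,0,0,0,0,0,0,0,0,0,0,0,0,0,0,0,0])

```text
time: 44.78
tool_pos: [450.8, -362.3, 125.0]
ee_rot: [-0.0, 0.995, 0.097, -0.0]
force: [1.0, -0.2, -1.6]
grip_width: 25.1
finger_force: 50.0
```

>>> jog_arm(motion=[0,0,2,0,0,0,0,0,0,0,0,0,0,0,0,0,0,0,0,0,0])

```text
time: 45.03
tool_pos: [450.8, -362.3, 122.9]
ee_rot: [-0.0, 0.995, 0.097, -0.0]
force: [0.2, -0.3, -2.3]
grip_width: 25.2
finger_force: 50.0
```

>>> jog_arm(motion=[0,0,1.5,0,0,0,0,0,0,0,0,0,0,0,0,0,0,0,0,0,0])

```text
time: 45.28
tool_pos: [450.7, -362.3, 121.4]
ee_rot: [-0.0, 0.995, 0.097, -0.0]
force: [-0.5, -0.0, -3.0]
grip_width: 25.5
finger_force: 50.0
```

>>> jog_arm(motion=[0,0,0.8,0,0,0,0,0,0,0,0,0,0,0,0,0,0,0,0,0,0])

```text
time: 45.53
tool_pos: [450.8, -362.3, 120.7]
ee_rot: [-0.0, 0.995, 0.097, 0.0]
force: [-0.0, 0.5, -2.2]
grip_width: 25.3
finger_force: 50.0
```

>>> jog_arm(motion=[0,0,0.8,0,0,0,0,0,0,0,0,0,0,0,0,0,0,0,0,0,0])

```text
time: 45.78
tool_pos: [450.8, -362.2, 120.5]
ee_rot: [-0.0, 0.995, 0.097, 0.0]
force: [-4.1, 5.0, 10.2]
grip_width: 25.4
finger_force: 50.0
```

>>> jog_arm(motion=[0,0,0,0,0,0,0.5,0,0,0,0,0,0,0.5,0,0,0,0,0,0,0.5,0,0,0,0,0,0,0.5,0,0,0,0,0,0,0.5,0,0,-20,0,0,0,0.5,0,0,-35,0,0,0,0.5,0,0,-35,0,0,0,0.5,0,0,-20,0,0,0,0.5,7,-33,0,0,0,0,0.5,7,-33,0,0,0,0,0.5,7,-33,0,0,0,0,0.5,7,-33,0,0,0,0,0.5,7,-33,0,0,0,0,0.5,7,-33,0,0,0,0,0.5,7,-33,0,0,0,0,0.5,7,-33,0,0,0,0,0.5,7,-33,0,0,0,0,0.5,0,0,0,0,0,0,0.5])

```text
time: 47.37
tool_pos: [455.4, -53.0, 230.1]
ee_rot: [-0.001, 0.995, 0.1, 0.0]
force: [0.8, -0.3, -0.3]
grip_width: 46.7
finger_force: 0.0
```

Run:
```python
from meas import *
src={n:camera(n) for n in("top","side")}
run([("covtop",ANY,(370,540,-460,-260),(85,112)),("cknob",ANY,(350,540,-430,-220),(120,160)),("stand",BLUE,(370,530,-450,-270),(4,16)),("knob",BLUE,(380,600,100,290),(10,75)),("ctl",ORG,(560,640,150,300),(5,95))],src)
I=src["side"][0]; cv2.imwrite('pics/s14.png',cv2.resize(I[130:330,130:430],None,fx=2.6,fy=2.6))
print(state()["time"])
```

```text
top covtop 2093 (array([ 452.7, -362.3]), 101.9, 141.8, 11.3) [ 452.3 -361.1   94.4] [89.5 94.4 99.1]
top cknob 101 (array([ 452.5, -361. ]), 23.2, 24.1, 1.5) [ 452.2 -359.8  136.6] [120.8 137.9 143.1]
top stand 415 (array([ 451.9, -360.6]), 122.8, 155.5, 11.0) [ 430.4 -327.4    8.8] [ 4.5  8.6 14.2]
top knob 70 (array([545.1, 182.2]), 43.1, 8.7, 81.2) [544.2 181.2  56.4] [37.7 59.1 66. ]
top ctl 56 (array([611.1, 240.6]), 9.1, 34.1, 4.3) [611.  238.6  27.4] [12.1 23.6 47.8]
side covtop 631 (array([ 452.8, -357.1]), 100.6, 149.8, 10.0) [ 448.  -344.3   94.8] [ 86.6  94.7 106.7]
side cknob 59 (array([ 455.1, -363.3]), 22.6, 42.6, 12.0) [ 452.4 -353.7  132.5] [121.3 133.6 140.6]
side stand 246 (array([ 451.4, -356. ]), 123.4, 164.1, 11.7) [ 438.6 -314.4    9.3] [ 4.4  9.4 15.2]
side knob 131 (array([544.7, 187.2]), 47.6, 9.2, 80.2) [544.  190.2  46.6] [23.1 47.2 64.4]
side ctl 111 (array([590.9, 242.4]), 40.1, 4.8, 83.9) [590.9 242.   36. ] [11.3 36.5 60.4]
47.4667
```

View pics/s14.png

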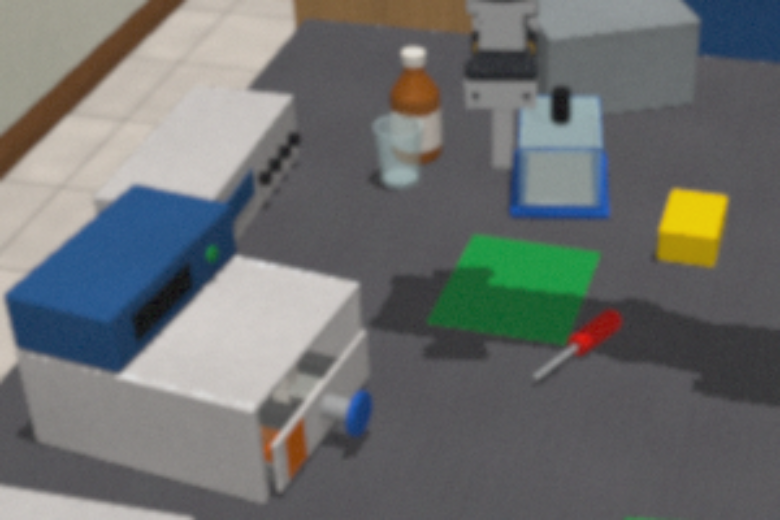

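The last picture shows the cover squarely down on its stand (crop px (560,155)), the tray shut (knob at (357,412)) and the bystanders in place. Hand in.

```bash
python3 -c "
from station import *
print(finish_job())"
```

```text
the job is handed in; nothing more can be done
None
```

The job is handed in; the verdict was not returned. At the last look the tray was latched shut with the orange rack in lane 0 and the one white rack in lane 2, the cover was square on its stand, and the bystanders in view had not moved.

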